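Park the wooden bead under the drying lamp

ROBOT

A 6-joint arm with a two-finger parallel gripper is mounted at the origin on the work surface. World frame = base frame: x ahead of the robot, y to its left, z up, the work surface at z = 0. Lengths are in m, angles in degrees, forces in N, time in s.
With the tool pointing down it reaches from about 0.3 to 0.75 m from the base axis. Payload 8.5 kg.
Tool frame: the origin (TCP) lies on the centre line of the jaws, within the pads' length; the fingertips stand 17 mm ahead of it and the grasp point (between the pads) lies 2 mm behind it (env.tip_extent is the distance from the TCP to the fingertips, in m); z points along the fingers, y is the direction in which the jaws open and shut (so a half turn about z gives the same grasp; the last joint's range is limited). The gripper opens to 85 mm and grips with 20 to 120 N. Pads are 22 mm wide; open, the fingers measure 114 mm over their backs; the gripper's body (76 mm by 85 mm) begins 54 mm behind the grasp point. The pads swing forward as they close: fully open they stand 13 mm farther back than shut.
Start: joints at [58.596, 21.807, 74.336, -0, 83.858, -12.336], TCP at [0.18, 0.52, 0.248] pointing down, gripper open.
Joint ranges: [-178.18, 178.18], [-50.72, 133.34], [12.68, 142.11], [-81.47, 261.47], [9.98, 163.14], [-165.26, 165.26]. Speed limits (degrees/s): [136.94, 136.94, 180, 180, 180, 180].

INTERFACE

Orientations are given as a 3x3 rotation matrix whose columns are the frame's x, y, z axes.
In Python, from rig import telemetry, get_image, camera_params, close_job, env gives the robot as it stands.
- The arm moves only by the tool apply_moves, never from a script. Its argument "motion" is a list of rows, each an object of numbers: "tx", "ty", "tz": the shift along the tool's x, y, z in cm; "turn": the turn about the tool's z in degrees; "jaw": the gripper's target within -1 to 1 (fully open at 1, half-way at 0, shut at -1). In form: [{"tx": .., "ty": .., "tz": .., "turn": .., "jaw": ..}, ...]. A call has 1 to 5 rows; each row is the pose to reach, as a shift and turn from the pose measured when the call began, along the tool's axes at that moment; what a row does not reach only later rows make up. A row lasts 1/12 s, in which the tool goes at most 41.7 mm and 7.16 degrees, less where a joint would pass 70% of its speed; a pose out of reach is approached as far as the arm can. A call with a gripper value outside its range is refused whole. The fingers move at their own pace and stop on an object; "squeeze" is the grip in N (left out, the last holds). Time passes only in rows, so rows that repeat a pose let the fingers close. It gives the time, the measured TCP pose, the force and the opening at its end, in the units of the state.
- telemetry.observe(): the state, without advancing time (a new reading comes with each control period).
- get_image(name): name is "side" or "top" or "wrist"; returns (picture, depth): 384x512x3 uint8, red, green, blue; 384x512 float32, m along the optical axis (not along the pixel's ray), 0 where there is no reading.
- camera_params(name): a dict with "fx", "fy", "cx", "cy" (pixels), "rvec" (rotation vector, rad) and "tvec" (3), from world to camera coordinates, as OpenCV has them. Camera axes: x right, y down, z forward; pixel columns grow to the right and rows downward; lengths in m; the calibration is good to about 2 mm. A picture is of the moment at which its call begins: read the wrist's pose just before it. camera_params takes no time and is no camera call; for the wrist camera it gives the pose at the moment of the call.
- close_job(): hands the job in, once; it reports no verdict.
The state is a dict: "time_s": time; "q": joint angles; "qvel": joint speeds; "joint_efforts": joint torques, N m; "position": TCP position; "tool_rot": TCP orientation; "ft_force": force on the tool from outside, world axes, zero at the start; "wrist_torque": the same for the moment, N m; "grip_width": finger opening in m.
Only numpy, scipy, OpenCV 4.12 (cv2) and the standard library are available. Lean on these libraries where they do the work, as an engineer would, in place of code of your own. Each camera call takes 0.05 s, during which the arm holds its last target. There are 200 camera calls.

TASK

Slide the big wooden bead along the bent steel rod of the drying stand, round both bends, until it is fully home against the stop disc beside the lamp bar, while the keeper is still open. Then swing the keeper bar fully shut behind the bead, let go, and leave the tray, the jar and the glue gun where they are.

Things in the scene. Friction and masses are not known exactly. Their poses are not given: they have to be found in the camera images.
- stand: Fixed drying stand: plywood base board 300 x 285 x 18 mm (x -140 to +160, y -118 to +168 mm) with a bent round steel rod 10 mm thick, level at 120 mm above the table, held only at its two ends. Origin on the table under the stand, z up, x along the rod's first and last straights towards the stop. The offsets below are in this frame, in mm; all points here have its axes.
- rod_start (a point): Rod's centreline at its start post, at (-115, -40, 120). From here the rod runs straight along +x for 50 to (-65, -40), then bends left by 70 degrees with 35 radius, ending at (-32.1, -17.0). The post (12 thick, axis 4 behind this point) rises to 45 above the rod's centreline: a tool leaning back along the rod does not fit here, an upright one does.
- rod_second_bend (a point): Rod's centreline where the second bend begins, at (-28.7, -7.6, 120), after a 10 mm straight from the end of the first bend. From here it bends right by 70 degrees with 35 radius, ending at (4.2, 15.5), then runs straight along +x for 106 to the stop disc's face.
- stop_face (a point): Centre of the face of the stop disc (28 across, 5 thick, on a post 16 wide), on the rod's centreline at (110.2, 15.5, 120). It faces -x. Once the bead is fully home one end of it touches this face, its centre 14 before it (-x). Only touch tells that it is home.
- lamp_bar (a point): Middle of the underside of the lamp bar over the rod's end, at (123.2, 15.5, 175). The bar is 50 in x (98.2 to 148.2), 270 in y, 75 tall (175 to 250 above the table), on two legs 20 x 12 centred at (126.2, -104.5) and (126.2, 135.5). With the bead home an upright gripper does not fit before the bar; one leaning back 30 to 45 degrees (body towards -x, fingertips ahead) does.
- bead_center (a point): Centre of the plain wooden bead on the rod: a cylinder 40 mm across, 28 long, 16 mm bore, about 30 g. Its own x axis is the bore, along the rod towards the stop; it may spin about it. Hanging free its centre is about 3 mm below the rod's centreline; friction keeps it where it is left. It starts 26 to 34 mm from the rod's start.
- keeper_pivot (a point): Upright pivot axis of the keeper at half height of its bar, at (77.2, 100.5, 105). The boss is 22 across and rises to 114 above the table. The keeper is a flat steel bar on edge, 6 thick, 14 tall (98 to 112 above the table, so it passes just under the rod), reaching 96 from the pivot.
- keeper (a joint): Keeper's angle (rad). 0 = shut, at its end stop: the bar lies across under the rod along the stand's -y, behind the home bead with 2 mm to spare. At angle q it points from its pivot along (-sin q, -cos q) in the stand's x, y; 1.57 = open, pointing along -x. It starts open. Light friction (about 0.06 N m); stays where it is left.
- keeper_tip (a point): Point on the keeper bar's centreline 90 mm from the pivot, at half its height (105 mm above the table); moves with the bar.
- tray: Bystander: open blue plastic tray with small discs, 150 x 110 x 45 mm, origin under its centre.
- jar: Bystander: glass jar with lid, 60 mm across, 75 mm tall, origin under its centre.
- gluegun: Bystander: white glue gun lying flat, about 165 x 120 x 32 mm, origin under its barrel.
Not all that is in view belongs to the job. Of the things like the part that bears bead_center, leave any that is green or red; of the rest the smaller one is meant.

How it is judged:
By the outcome, as a careful person would: the job done as asked, in the order asked, and still so for the second after the job is handed in, with the robot touching nothing.
It also fails if it takes over 67 s, if anything falls off the work surface, if the arm or the gripper's body presses on something with over 40 N, if the wrist force passes 120 N, or if a joint passes its speed limit or range.

## Working session

There is one attempt and no reset: what is moved stays moved. The work goes in short steps, Python scripts to look and compute and a tool call to move; the robot and the scene stay as the last step left them, time stands still between calls to the robot, and variables do not carry over. Pictures are saved under pics/ and viewed, about 8 in all and at most 12, crops included, and the job is handed in when it is done.

Besides the shell and the picture viewer there is one more tool, called after "Emit:" as name(argument=value, ...), one argument or row to a line, values as JSON. apply_moves: Moves the arm, as the interface text tells. Its arguments: {"type":"object","properties":{"motion":{"type":"array"},"squeeze":{"type":"number"}},"required":["motion"]}

```bash
ls; mkdir -p pics; cat > h.py <<'E'
import numpy as np, cv2
from rig import telemetry, get_image, camera_params, close_job, env
def cam(n):
    p=camera_params(n); K=np.array([[p['fx'],0,p['cx']],[0,p['fy'],p['cy']],[0,0,1.]])
    return K,cv2.Rodrigues(np.array(p['rvec'],float))[0],np.array(p['tvec'],float).ravel()
def cloud(n):
    c=cam(n); im,d=get_image(n); K,R,t=c
    v,u=np.mgrid[:d.shape[0],:d.shape[1]]
    P=np.stack([(u-K[0,2])/K[0,0]*d,(v-K[1,2])/K[1,1]*d,d],-1)
    W=(P-t)@R; W[d==0]=np.nan
    return im,d,W,c
def proj(c,P):
    K,R,t=c; q=(np.atleast_2d(P)@R.T+t)@K.T; return q[:,:2]/q[:,2:]
def save(n,im): cv2.imwrite('pics/'+n,cv2.cvtColor(im,cv2.COLOR_RGB2BGR))
E
python3 - <<'E'
from h import *
a=cloud('side');b=cloud('top')
np.savez('a.npz',si=a[0],sw=a[2],ti=b[0],tw=b[2])
save('both.png',cv2.resize(np.vstack([a[0],b[0]]),(800,1200))[:600]); save('top.png',cv2.resize(b[0],(800,600)));save('side.png',cv2.resize(a[0],(800,600)))
for n in('side','top','wrist'):
    K,R,t=cam(n);print(n,K[0,0],-R.T@t,R[2])
s=telemetry.observe();print(s)
E
```

```text
pics
side 419.6809387454461 [ 0.08086364 -0.69002873  0.63641375] [ 0.42787499  0.75283424 -0.50016358]
top 445.6208526122816 [0.33911729 0.07303629 1.18808897] [ 0.18746329 -0.0084928  -0.9822349 ]
wrist 276.5861080335145 [0.1073567  0.54434598 0.37378761] [ 0.28149771 -0.09972139 -0.95436612]
{'time_s': 0.1, 'q': array([ 5.85965772e+01,  2.18382979e+01,  7.43786755e+01,  6.48294030e-04,
        8.38576441e+01, -1.23367456e+01]), 'qvel': array([-0.03898548, -0.08641169, -0.25934457, -0.058737  , -0.10987128,
        0.05827479]), 'joint_efforts': array([ 3.52986128e-03, -4.49211144e+01, -2.31658745e+01, -1.50451178e-04,
        3.63448074e-03, -9.28886408e-06]), 'position': array([0.17955224, 0.51962106, 0.24777277]), 'tool_rot': array([[-9.45138562e-01,  3.26668983e-01, -6.88190168e-04],
       [ 3.26669579e-01,  9.45137960e-01, -1.10569464e-03],
       [ 2.89238507e-04, -1.26984544e-03, -9.99999152e-01]]), 'ft_force': array([ 1.92885812, -0.14252098,  0.91601432]), 'wrist_torque': array([-0.01379975,  0.02287759,  0.02214037]), 'grip_width': 0.0850749821748529}
```

View pics/top.png

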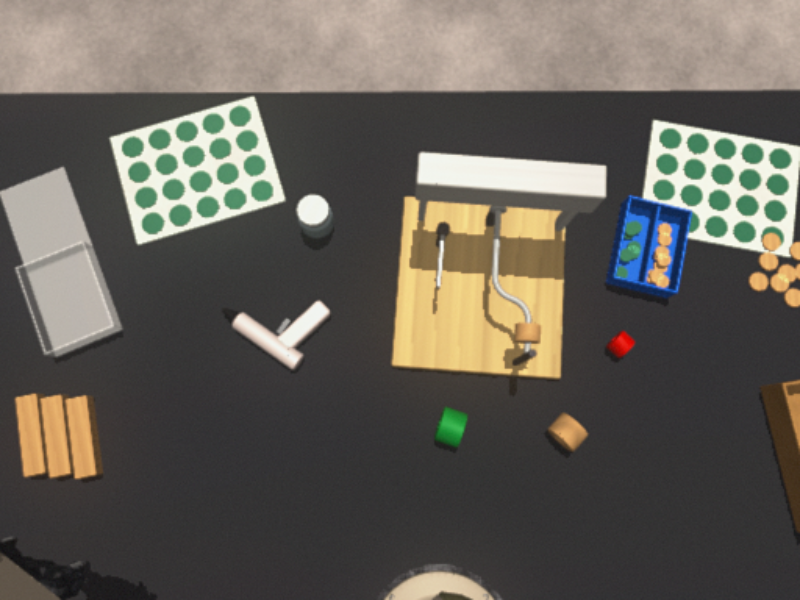

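View pics/side.png

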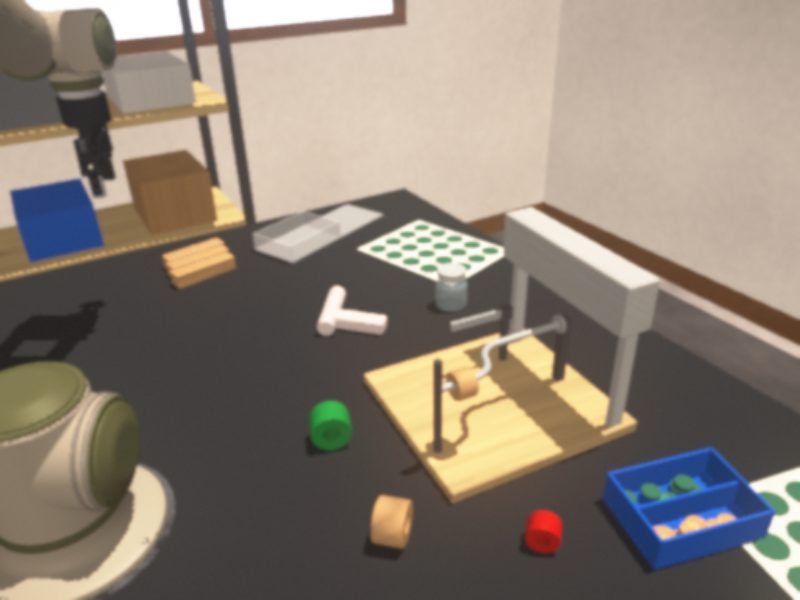

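The top view shows the stand at about (485,285) of 800x600. Its x axis points up in the image (world +x). The bead on the rod is at (528,332), the keeper pivot at (442,230), and the other beads lie on the table. The side view agrees.

```bash
python3 - <<'E'
from h import *
z=np.load('a.npz'); 
for nm in('t','s'):
    im,W=z[nm+'i'],z[nm+'w']; hsv=cv2.cvtColor(im,cv2.COLOR_RGB2HSV)
    X,Y,Z=W[...,0],W[...,1],W[...,2]
    box=(X>.3)&(X<.85)&(Y>-.35)&(Y<.25)
    print(nm,'lamp top'); m=box&(Z>.235)&(Z<.27); p=W[m][:,:2].astype(np.float32); print(m.sum(),np.median(Z[m]),cv2.minAreaRect(p*1000))
    m=box&(Z>.008)&(Z<.028)&(hsv[...,1]>60)&(hsv[...,0]<30)
    n,l,st,c=cv2.connectedComponentsWithStats(m.astype(np.uint8)); i=1+np.argmax(st[1:,4]); m=l==i
    p=W[m]; print('board',m.sum(),np.median(p[:,2]),cv2.minAreaRect(p[:,:2].astype(np.float32)*1000))
    # rod/bead layer
    m=box&(Z>.085)&(Z<.17)
    n,l,st,c=cv2.connectedComponentsWithStats(m.astype(np.uint8))
    for i in range(1,n):
        if st[i,4]>6:
            q=W[l==i]; print(st[i],np.round(q.mean(0),4),np.round(q.min(0),3),np.round(q.max(0),3),hsv[l==i].mean(0).round())
E
```

```text
t lamp top
2771 0.2498665618200526 ((694.0046997070312, -100.85958862304688), (269.27667236328125, 51.22671890258789), 85.43340301513672)
board 10291 0.018088392639706345 ((581.5487060546875, -82.55264282226562), (285.13739013671875, 298.0798645019531), 85.16606903076172)
[268 128   6   6  22] [0.6981 0.0189 0.1075] [0.697 0.013 0.089] [0.7   0.025 0.126] [ 19.  45. 100.]
[313 132  33 100 659] [ 0.5424 -0.1185  0.1277] [ 0.443 -0.157  0.088] [ 0.688 -0.087  0.168] [ 19.  67. 169.]
[361 135   8   6  35] [ 0.6795 -0.2184  0.1037] [ 0.676 -0.226  0.086] [ 0.691 -0.213  0.125] [19. 27. 84.]
[279 142   9  43 156] [ 0.6238 -0.0091  0.1113] [ 0.56  -0.022  0.094] [ 0.666 -0.     0.118] [ 21.  39. 151.]
s lamp top
1953 0.25124111057924614 ((691.1369018554688, -102.50338745117188), (269.3309020996094, 51.68972396850586), 85.1343994140625)
board 9432 0.019712060579687128 ((581.0173950195312, -81.81510925292969), (288.5673828125, 302.30377197265625), 85.27880096435547)
[288 169  50  43 530] [0.655  0.0009 0.1144] [ 0.557 -0.025  0.085] [0.717 0.028 0.164] [ 15.  33. 133.]
[ 277  201   89   65 1098] [ 0.5367 -0.1262  0.1243] [ 0.44  -0.16   0.085] [ 0.699 -0.086  0.168] [ 16.  73. 168.]
[391 214  17  36 385] [ 0.682  -0.2235  0.128 ] [ 0.673 -0.228  0.085] [ 0.697 -0.213  0.17 ] [ 15.  34. 137.]
```

```bash
cat >> h.py <<'E'
TH=np.radians(-4.9); O=np.array([.569,-.1066,0]); RS=np.array([[np.cos(TH),-np.sin(TH),0],[np.sin(TH),np.cos(TH),0],[0,0,1]])
def toS(W): return (W-O)@RS*1000
def toW(S): return np.asarray(S)/1000@RS.T+O
E
python3 - <<'E'
from h import *
z=np.load('a.npz')
for nm in('t','s'):
    im,S=z[nm+'i'],toS(z[nm+'w']); hsv=cv2.cvtColor(im,cv2.COLOR_RGB2HSV)
    X,Y,Z=S[...,0],S[...,1],S[...,2]
    bd=(X>-125)&(X<-50)&(Y>-70)&(Y<-10)&(Z>90)&(Z<145)&(hsv[...,1]>80)
    p=S[bd];print(nm,'bead',len(p),np.percentile(p,[2,50,98],axis=0).round(1).tolist())
    r=(Z>112)&(Z<130)&(Y<40)&(Y>-15)&(X>-35)&(hsv[...,1]<80)
    for lo in range(5,105,20):
        q=S[r&(X>lo)&(X<lo+20)]; 
        if len(q): print('rod',lo,len(q),q.mean(0).round(1))
    k=(Z>95)&(Z<120)&(Y>70)&(X<100)&(X>-40)
    q=S[k];print('keeper',len(q),np.percentile(q,[2,50,98],axis=0).round(1).tolist(), cv2.fitLine(q[q[:,0]<60][:,:2].astype(np.float32),2,0,.01,.01).ravel().round(3))
    q=S[(Z>158)&(Z<170)&(X<-90)&(abs(Y+40)<30)];print('post',len(q),q.mean(0).round(1) if len(q) else '')
E
```

```text
t bead 222 [[-122.5, -56.5, 106.4], [-84.3, -36.3, 133.2], [-67.8, -20.7, 139.4]]
rod 5 28 [ 15.3  16.3 123.7]
rod 25 34 [ 34.7  16.3 123.9]
rod 45 31 [ 55.   16.1 124.2]
rod 65 31 [ 75.6  17.2 123.8]
rod 85 24 [ 95.3  16.9 124. ]
keeper 155 [[-16.5, 92.3, 100.3], [54.8, 102.0, 111.9], [87.6, 109.7, 116.0]] [ 1.00000e+00 -1.40000e-02  1.91230e+01  1.02304e+02]
post 24 [-117.7  -39.6  164.4]
s bead 413 [[-124.6, -59.1, 94.4], [-92.1, -47.0, 126.3], [-69.9, -26.1, 139.8]]
rod 5 37 [ 14.4  13.7 124.4]
rod 25 38 [ 35.2  13.8 124.2]
rod 45 31 [ 54.9  13.5 124.9]
rod 65 34 [ 74.9  14.  124.6]
rod 85 32 [ 95.1  13.8 124.5]
keeper 324 [[-32.8, 90.8, 98.6], [36.8, 100.7, 109.7], [96.1, 1873.8, 118.1]] [ 1.70000e-02 -1.00000e+00  1.45510e+01  3.16555e+02]
post 419 [-501.2  -20.3  163.9]
```

```bash
cat >> h.py <<'E'
def yawS(R): 
    v=RS.T@R[:,0]; return np.degrees(np.arctan2(v[1],v[0]))
def plan(goals,start=None):
    """goals: (x,y,z mm stand frame, yaw of tool x in stand frame deg); prints rows per call"""
    s=telemetry.observe(); p=toS(s['position']); y=yawS(s['tool_rot'])
    print('now t=%.2f'%s['time_s'],p.round(1),round(y,1),'tilt',s['tool_rot'][:,2].round(3),'F',(RS.T@s['ft_force']).round(1),'M',s['wrist_torque'].round(2),'w %.4f'%s['grip_width'],'q',s['q'].round(0))
    for g in goals:
        d=np.array(g[:3])-p; a=np.radians(y); c,sn=np.cos(a),np.sin(a)
        tx=d[0]*c+d[1]*sn; ty=d[0]*sn-d[1]*c   # tool y = z x x with z down
        dy=(g[3]-y+180)%360-180
        print(g,'-> tx %.2f ty %.2f tz %.2f turn %.1f'%(tx/10,ty/10,-d[2]/10,-dy))
        p,y=np.array(g[:3],float),g[3]
E
python3 - <<'E'
from h import *
s=telemetry.observe();p0=toS(s['position']);y0=yawS(s['tool_rot']);g=np.array([-84,-40,200.])
plan([(*(p0+(g-p0)*k/5).round(0),round(y0-y0%360*0-k*(y0%360)/5,1)) for k in range(1,6)])
E
```

```text
now t=0.10 [-441.5  590.7  247.8] 165.8 tilt [-0.001 -0.001 -1.   ] F [1.9 0.  0.9] M [-0.01  0.02  0.02] w 0.0851 q [ 59.  22.  74.   0.  84. -12.]
(np.float64(-370.0), np.float64(465.0), np.float64(238.0), np.float64(132.7)) -> tx -10.01 ty -10.43 tz 0.98 turn 33.1
(np.float64(-299.0), np.float64(338.0), np.float64(229.0), np.float64(99.5)) -> tx -14.15 ty -3.39 tz 0.90 turn 33.2
(np.float64(-227.0), np.float64(212.0), np.float64(219.0), np.float64(66.3)) -> tx -13.62 ty 5.02 tz 1.00 turn 33.2
(np.float64(-156.0), np.float64(86.0), np.float64(210.0), np.float64(33.2)) -> tx -8.68 ty 11.57 tz 0.90 turn 33.1
(np.float64(-84.0), np.float64(-40.0), np.float64(200.0), np.float64(0.0)) -> tx -0.87 ty 14.49 tz 1.00 turn 33.2
```

Emit:
apply_moves(
  motion=[
    {"tx": -2, "ty": -2.1, "tz": 0, "turn": 6.6, "jaw": 1},
    {"tx": -4, "ty": -4.2, "tz": 0, "turn": 13.2, "jaw": 1},
    {"tx": -6, "ty": -6.3, "tz": 0, "turn": 19.9, "jaw": 1},
    {"tx": -8, "ty": -8.4, "tz": 0, "turn": 26.5, "jaw": 1},
    {"tx": -10, "ty": -10.4, "tz": 0, "turn": 33.1, "jaw": 1},
  ],
  squeeze=25,
)

```text
time_s: 0.52
position: [0.2402, 0.3872, 0.2476]
tool_rot: [[-0.609, 0.793, -0.001], [0.793, 0.609, -0.002], [-0.001, -0.002, -1.0]]
ft_force: [-0.3, -0.2, 0.6]
grip_width: 0.0855
```

Emit:
apply_moves(
  motion=[
    {"tx": -2.8, "ty": -0.7, "tz": 0, "turn": 6.6},
    {"tx": -5.6, "ty": -1.4, "tz": 0, "turn": 13.2},
    {"tx": -8.4, "ty": -2, "tz": 0, "turn": 19.9},
    {"tx": -11.3, "ty": -2.7, "tz": 0, "turn": 26.5},
    {"tx": -14.1, "ty": -3.4, "tz": 0, "turn": 33.1},
  ],
)

```text
invalid input
```

Emit:
apply_moves(
  motion=[
    {"tx": -2.7, "ty": 1, "tz": 0, "turn": 6.6},
    {"tx": -5.4, "ty": 2, "tz": 0, "turn": 13.2},
    {"tx": -8.2, "ty": 3, "tz": 0, "turn": 19.9},
    {"tx": -10.9, "ty": 4, "tz": 0, "turn": 26.5},
    {"tx": -13.6, "ty": 5, "tz": 0, "turn": 33.1},
  ],
)

```text
invalid input
```

Emit:
apply_moves(
  motion=[
    {"tx": -1.7, "ty": 2.3, "tz": 0, "turn": 6.6},
    {"tx": -3.5, "ty": 4.6, "tz": 0, "turn": 13.2},
    {"tx": -5.2, "ty": 6.9, "tz": 0, "turn": 19.9},
    {"tx": -6.9, "ty": 9.2, "tz": 0, "turn": 26.5},
    {"tx": -8.7, "ty": 11.6, "tz": 0, "turn": 33.1},
  ],
)

```text
invalid input
```

```bash
python3 - <<'E'
from h import *
plan([(-84,-40,200,0)])
E
```

```text
now t=0.52 [-369.8  463.9  247.6] 132.4 tilt [-0.001 -0.002 -1.   ] F [-0.3 -0.2  0.6] M [ 0.02 -0.01  0.07] w 0.0855 q [43. 12. 88. -0. 79.  6.]
(-84, -40, 200, 0) -> tx -56.48 ty -12.90 tz 4.76 turn 132.4
```

Emit:
apply_moves(
  motion=[
    {"tx": -2.8, "ty": -0.7, "tz": 0, "turn": 6.6, "jaw": 1},
    {"tx": -5.6, "ty": -1.4, "tz": 0, "turn": 13.2, "jaw": 1},
    {"tx": -8.4, "ty": -2, "tz": 0, "turn": 19.9, "jaw": 1},
    {"tx": -11.3, "ty": -2.7, "tz": 0, "turn": 26.5, "jaw": 1},
    {"tx": -14.1, "ty": -3.4, "tz": 0, "turn": 33.1, "jaw": 1},
  ],
)

```text
time_s: 0.93
position: [0.2993, 0.2533, 0.2476]
tool_rot: [[-0.072, 0.997, -0.001], [0.997, 0.072, -0.002], [-0.002, -0.002, -1.0]]
ft_force: [0.4, 0.9, 1.0]
grip_width: 0.0854
```

Emit:
apply_moves(
  motion=[
    {"tx": -2.7, "ty": 1, "tz": 0, "turn": 6.6, "jaw": 1},
    {"tx": -5.4, "ty": 2, "tz": 0, "turn": 13.2, "jaw": 1},
    {"tx": -8.2, "ty": 3, "tz": 0, "turn": 19.9, "jaw": 1},
    {"tx": -10.9, "ty": 4, "tz": 0, "turn": 26.5, "jaw": 1},
    {"tx": -13.6, "ty": 5, "tz": 0, "turn": 33.1, "jaw": 1},
  ],
)

```text
time_s: 1.35
position: [0.359, 0.1199, 0.2477]
tool_rot: [[0.49, 0.872, -0.002], [0.872, -0.49, -0.002], [-0.002, -0.001, -1.0]]
ft_force: [0.2, 0.7, -0.6]
grip_width: 0.0855
```

Emit:
apply_moves(
  motion=[
    {"tx": -1.7, "ty": 2.3, "tz": 0, "turn": 6.6, "jaw": 1},
    {"tx": -3.5, "ty": 4.6, "tz": 0, "turn": 13.2, "jaw": 1},
    {"tx": -5.2, "ty": 6.9, "tz": 0, "turn": 19.9, "jaw": 1},
    {"tx": -6.9, "ty": 9.2, "tz": 0, "turn": 26.5, "jaw": 1},
    {"tx": -8.7, "ty": 11.6, "tz": 0, "turn": 33.1, "jaw": 1},
  ],
)

```text
time_s: 1.77
position: [0.4176, -0.0141, 0.2477]
tool_rot: [[0.889, 0.458, -0.002], [0.458, -0.889, -0.002], [-0.003, 0.0, -1.0]]
ft_force: [-0.1, 0.5, 0.7]
grip_width: 0.0854
```

Emit:
apply_moves(
  motion=[
    {"tx": -0.2, "ty": 2.9, "tz": 0.6, "turn": 6.6, "jaw": 1},
    {"tx": -0.3, "ty": 5.8, "tz": 1.2, "turn": 13.2, "jaw": 1},
    {"tx": -0.5, "ty": 8.7, "tz": 1.8, "turn": 19.9, "jaw": 1},
    {"tx": -0.7, "ty": 11.6, "tz": 2.4, "turn": 26.5, "jaw": 1},
    {"tx": -0.9, "ty": 14.5, "tz": 3, "turn": 33.1, "jaw": 1},
  ],
)

```text
time_s: 2.18
position: [0.4762, -0.1486, 0.2171]
tool_rot: [[0.994, -0.108, -0.003], [-0.108, -0.994, -0.001], [-0.003, 0.001, -1.0]]
ft_force: [1.0, 0.4, -0.3]
grip_width: 0.0856
```

```bash
python3 - <<'E'
from h import *
plan([(-84,-40,200,0)])
im,d,W,c=cloud('wrist'); S=toS(W); hsv=cv2.cvtColor(im,cv2.COLOR_RGB2HSV)
X,Y,Z=S[...,0],S[...,1],S[...,2]
m=(abs(X+84)<26)&(X>-108)&(abs(Y+40)<25)&(Z>105)&(Z<145)&(hsv[...,1]>80)
p=S[m];print(len(p),np.percentile(p,[2,50,98],axis=0).round(1).tolist())
save('w1.png',im)
E
```

```text
now t=2.18 [-88.9 -49.8 217.1] -1.3 tilt [-0.003 -0.001 -1.   ] F [ 0.9  0.5 -0.3] M [ 0.01 -0.06  0.01] w 0.0856 q [-31.  18.  85.  -0.  77.  65.]
(-84, -40, 200, 0) -> tx 0.47 ty -0.99 tz 1.71 turn -1.3
1789 [[-96.2, -58.5, 110.6], [-80.3, -40.6, 133.7], [-69.5, -21.6, 137.8]]
```

View pics/w1.png

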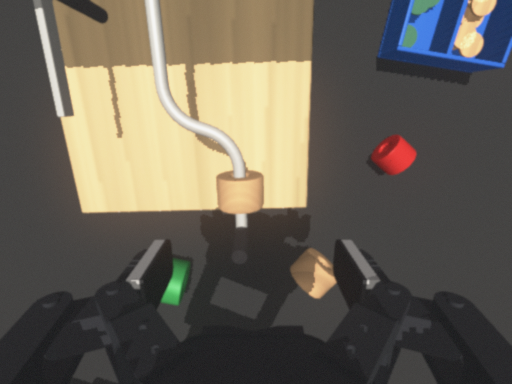

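The bead is centred at about (-83.3, -40, 117.5) in the stand frame and the jaws straddle it, so I'm descending to grip it.

Emit:
apply_moves(
  motion=[
    {"tx": 0.55, "ty": -1.0, "tz": 2, "turn": -1.3, "jaw": 1},
    {"tx": 0.55, "ty": -1.0, "tz": 4.5, "turn": -1.3, "jaw": 0.6},
    {"tx": 0.55, "ty": -1.0, "tz": 7, "turn": -1.3, "jaw": 0.6},
    {"tx": 0.55, "ty": -1.0, "tz": 9.0, "turn": -1.3, "jaw": 0.6},
    {"tx": 0.55, "ty": -1.0, "tz": 9.9, "turn": -1.3, "jaw": 0.6},
  ],
)

```text
time_s: 2.65
position: [0.4829, -0.1429, 0.1143]
tool_rot: [[0.996, -0.094, -0.007], [-0.094, -0.996, -0.0], [-0.007, 0.001, -1.0]]
ft_force: [0.3, 0.2, 0.2]
grip_width: 0.0686
```

```bash
python3 - <<'E'
from h import *
plan([(-83.3,-40,118,0)])
E
```

```text
now t=2.65 [-82.7 -43.5 114.3] -0.5 tilt [-0.007 -0.    -1.   ] F [0.3 0.2 0.2] M [ 0.02  0.   -0.02] w 0.0686 q [-30.  26.  93.  -0.  62.  66.]
(-83.3, -40, 118, 0) -> tx -0.07 ty -0.35 tz -0.37 turn -0.5
```

Emit:
apply_moves(
  motion=[
    {"tx": -0.06, "ty": -0.35, "tz": -0.37, "turn": -0.5, "jaw": 0.6},
    {"tx": -0.06, "ty": -0.35, "tz": -0.37, "turn": -0.5, "jaw": 0.6},
    {"tx": -0.06, "ty": -0.35, "tz": -0.37, "turn": -0.5, "jaw": 0.3},
    {"tx": -0.06, "ty": -0.35, "tz": -0.37, "turn": -0.5, "jaw": 0.1},
    {"tx": -0.06, "ty": -0.35, "tz": -0.37, "turn": -0.5, "jaw": 0},
  ],
  squeeze=25,
)

```text
time_s: 3.07
position: [0.483, -0.1395, 0.1189]
tool_rot: [[0.996, -0.086, -0.005], [-0.086, -0.996, -0.001], [-0.005, 0.002, -1.0]]
ft_force: [-0.9, 0.4, 0.8]
grip_width: 0.0426
```

Emit:
apply_moves(
  motion=[
    {"tx": 0, "ty": 0, "tz": 0, "turn": 0, "jaw": -0.2},
    {"tx": 0, "ty": 0, "tz": 0, "turn": 0, "jaw": -0.4},
    {"tx": 0, "ty": 0, "tz": 0, "turn": 0, "jaw": -0.4},
  ],
)

```text
time_s: 3.32
position: [0.4831, -0.1396, 0.1192]
tool_rot: [[0.996, -0.086, -0.005], [-0.086, -0.996, -0.001], [-0.005, 0.002, -1.0]]
ft_force: [0.5, 0.9, -0.9]
grip_width: 0.0397
```

```bash
python3 - <<'E'
from h import *
plan([(-83.3,-40,118,0)])
E
```

```text
now t=3.32 [-82.7 -40.2 119.2] -0.0 tilt [-0.005 -0.001 -1.   ] F [ 0.5  0.9 -0.9] M [ 0.02 -0.06  0.03] w 0.0397 q [-30.  25.  93.  -0.  62.  65.]
(-83.3, -40, 118, 0) -> tx -0.06 ty -0.02 tz 0.12 turn -0.0
```

```bash
cat > path.py <<'E'
from h import *
r=np.radians
def rod(s):  # arc length from start
    s=np.asarray(s,float); out=[]
    for v in s.ravel():
        if v<50: out.append((-115+v,-40)); continue
        L=35*r(70)
        if v<50+L: a=(v-50)/35; out.append((-65+35*np.sin(a),-40+35*(1-np.cos(a)))); continue
        if v<60+L: k=v-50-L; out.append((-32.1+k*np.cos(r(70)),-17+k*np.sin(r(70)))); continue
        if v<60+2*L: b=r(70)-(v-60-L)/35; out.append((-28.7+35*(np.sin(r(70))-np.sin(b)),-7.6+35*(np.cos(b)-np.cos(r(70))))); continue
        out.append((4.2+v-60-2*L,15.5))
    return np.array(out)
def bead(s):
    p=rod(np.linspace(s-14,s+14,29)); d=p[-1]-p[0]; a=np.arctan2(d[1],d[0]); c,sn=np.cos(a),np.sin(a)
    q=(p-p[14])@np.array([[c,-sn],[sn,c]]); lat=(q[:,1].min()+q[:,1].max())/2
    return p[14]+lat*np.array([-sn,c]),np.degrees(a)
def rows(calls,z,off=.6):
    s=telemetry.observe(); p=toS(s['position']); y=yawS(s['tool_rot']); plan([])
    for call in calls:
        a=r(y);c,sn=np.cos(a),np.sin(a); o=[]
        for sv in call:
            b,yy=bead(sv); g=np.array([b[0]+off*np.cos(r(yy)),b[1]+off*np.sin(r(yy)),z]); d=g-p
            o.append('{"tx": %.2f, "ty": %.2f, "tz": %.2f, "turn": %.1f, "jaw": -0.4}'%((d[0]*c+d[1]*sn)/10,(d[0]*sn-d[1]*c)/10,-d[2]/10,y-yy))
        print(call,g.round(1),round(yy,1)); print('['+', '.join(o)+']'); p,y=g,yy
E
python3 - <<'E'
from path import *
print(rod([92.7,102.8,145.5]),bead(32))
rows([[32,33,35,37,39],[42,45,48,51,54],[57,60,63,66,69]],121.7)
E
```

```text
[[-32.13152253 -17.02760112]
 [-28.68649214  -7.5629524 ]
 [  4.16810838  15.4292886 ]] (array([-83., -40.]), np.float64(0.0))
now t=3.32 [-82.7 -40.2 119.2] -0.0 tilt [-0.005 -0.001 -1.   ] F [ 0.5  0.9 -0.9] M [ 0.02 -0.06  0.03] w 0.0397 q [-30.  25.  93.  -0.  62.  65.]
[32, 33, 35, 37, 39] [-75.4 -40.  121.7] 0.3
[{"tx": 0.03, "ty": -0.02, "tz": -0.25, "turn": -0.0, "jaw": -0.4}, {"tx": 0.13, "ty": -0.02, "tz": -0.25, "turn": -0.0, "jaw": -0.4}, {"tx": 0.33, "ty": -0.02, "tz": -0.25, "turn": -0.0, "jaw": -0.4}, {"tx": 0.53, "ty": -0.02, "tz": -0.25, "turn": -0.0, "jaw": -0.4}, {"tx": 0.73, "ty": -0.02, "tz": -0.25, "turn": -0.3, "jaw": -0.4}]
[42, 45, 48, 51, 54] [-60.6 -38.7 121.7] 9.4
[{"tx": 0.30, "ty": -0.00, "tz": -0.00, "turn": -0.8, "jaw": -0.4}, {"tx": 0.60, "ty": -0.02, "tz": -0.00, "turn": -2.1, "jaw": -0.4}, {"tx": 0.90, "ty": -0.04, "tz": -0.00, "turn": -3.9, "jaw": -0.4}, {"tx": 1.19, "ty": -0.07, "tz": -0.00, "turn": -6.3, "jaw": -0.4}, {"tx": 1.48, "ty": -0.12, "tz": -0.00, "turn": -9.2, "jaw": -0.4}]
[57, 60, 63, 66, 69] [-47.1 -33.5 121.7] 31.1
[{"tx": 0.29, "ty": -0.02, "tz": -0.00, "turn": -3.4, "jaw": -0.4}, {"tx": 0.58, "ty": -0.06, "tz": -0.00, "turn": -7.4, "jaw": -0.4}, {"tx": 0.87, "ty": -0.12, "tz": -0.00, "turn": -11.9, "jaw": -0.4}, {"tx": 1.14, "ty": -0.19, "tz": -0.00, "turn": -16.7, "jaw": -0.4}, {"tx": 1.41, "ty": -0.29, "tz": -0.00, "turn": -21.7, "jaw": -0.4}]
```

Emit:
apply_moves(
  motion=[
    {"tx": 0.03, "ty": 0, "tz": -0.15, "turn": 0, "jaw": -0.4},
    {"tx": 0.13, "ty": 0, "tz": -0.25, "turn": 0, "jaw": -0.4},
    {"tx": 0.33, "ty": 0, "tz": -0.25, "turn": 0, "jaw": -0.4},
    {"tx": 0.53, "ty": 0, "tz": -0.25, "turn": 0, "jaw": -0.4},
    {"tx": 0.73, "ty": 0, "tz": -0.25, "turn": -0.3, "jaw": -0.4},
  ],
)

```text
time_s: 3.73
position: [0.4907, -0.1402, 0.1216]
tool_rot: [[0.997, -0.08, -0.005], [-0.08, -0.997, -0.001], [-0.005, 0.002, -1.0]]
ft_force: [0.1, -0.5, -0.1]
grip_width: 0.0396
```

Emit:
apply_moves(
  motion=[
    {"tx": 0.3, "ty": 0, "tz": 0, "turn": -0.8, "jaw": -0.4},
    {"tx": 0.6, "ty": -0.02, "tz": 0, "turn": -2.1, "jaw": -0.4},
    {"tx": 0.9, "ty": -0.04, "tz": 0, "turn": -3.9, "jaw": -0.4},
    {"tx": 1.19, "ty": -0.07, "tz": 0, "turn": -6.3, "jaw": -0.4},
    {"tx": 1.48, "ty": -0.12, "tz": 0, "turn": -9.2, "jaw": -0.4},
  ],
)

```text
time_s: 4.15
position: [0.5059, -0.1402, 0.1214]
tool_rot: [[0.997, 0.083, -0.005], [0.083, -0.997, -0.001], [-0.005, 0.001, -1.0]]
ft_force: [-0.4, 0.2, -0.2]
grip_width: 0.0401
```

```bash
python3 - <<'E'
from path import *
rows([[57,60,63,66,69],[72,75,78,81,84],[87,90,93,96,99]],121.7)
E
```

```text
now t=4.15 [-60.  -38.9 121.4] 9.7 tilt [-0.005 -0.001 -1.   ] F [-0.4  0.1 -0.2] M [0.03 0.01 0.02] w 0.0401 q [-28.  27.  89.  -0.  64.  57.]
[57, 60, 63, 66, 69] [-47.1 -33.5 121.7] 31.1
[{"tx": 0.24, "ty": -0.05, "tz": -0.03, "turn": -3.2, "jaw": -0.4}, {"tx": 0.53, "ty": -0.09, "tz": -0.03, "turn": -7.1, "jaw": -0.4}, {"tx": 0.81, "ty": -0.14, "tz": -0.03, "turn": -11.6, "jaw": -0.4}, {"tx": 1.09, "ty": -0.22, "tz": -0.03, "turn": -16.5, "jaw": -0.4}, {"tx": 1.36, "ty": -0.32, "tz": -0.03, "turn": -21.4, "jaw": -0.4}]
[72, 75, 78, 81, 84] [-36.8 -23.5 121.7] 54.8
[{"tx": 0.29, "ty": -0.02, "tz": -0.00, "turn": -4.9, "jaw": -0.4}, {"tx": 0.57, "ty": -0.06, "tz": -0.00, "turn": -9.8, "jaw": -0.4}, {"tx": 0.85, "ty": -0.13, "tz": -0.00, "turn": -14.7, "jaw": -0.4}, {"tx": 1.13, "ty": -0.21, "tz": -0.00, "turn": -19.4, "jaw": -0.4}, {"tx": 1.40, "ty": -0.32, "tz": -0.00, "turn": -23.7, "jaw": -0.4}]
[87, 90, 93, 96, 99] [-29.6 -10.6 121.7] 65.2
[{"tx": 0.29, "ty": -0.01, "tz": -0.00, "turn": -3.7, "jaw": -0.4}, {"tx": 0.58, "ty": -0.03, "tz": -0.00, "turn": -6.9, "jaw": -0.4}, {"tx": 0.88, "ty": -0.06, "tz": -0.00, "turn": -9.1, "jaw": -0.4}, {"tx": 1.17, "ty": -0.10, "tz": -0.00, "turn": -10.3, "jaw": -0.4}, {"tx": 1.47, "ty": -0.16, "tz": -0.00, "turn": -10.4, "jaw": -0.4}]
```

Emit:
apply_moves(
  motion=[
    {"tx": 0.24, "ty": -0.05, "tz": -0.03, "turn": -3.2, "jaw": -0.4},
    {"tx": 0.53, "ty": -0.09, "tz": -0.03, "turn": -7.1, "jaw": -0.4},
    {"tx": 0.81, "ty": -0.14, "tz": -0.03, "turn": -11.6, "jaw": -0.4},
    {"tx": 1.09, "ty": -0.22, "tz": -0.03, "turn": -16.5, "jaw": -0.4},
    {"tx": 1.36, "ty": -0.32, "tz": -0.03, "turn": -21.4, "jaw": -0.4},
  ],
)

```text
time_s: 4.57
position: [0.5194, -0.1358, 0.1216]
tool_rot: [[0.895, 0.446, -0.005], [0.446, -0.895, -0.001], [-0.005, -0.001, -1.0]]
ft_force: [-0.5, 0.2, -0.0]
grip_width: 0.0399
```

Emit:
apply_moves(
  motion=[
    {"tx": 0.29, "ty": -0.02, "tz": 0, "turn": -4.9, "jaw": -0.4},
    {"tx": 0.57, "ty": -0.06, "tz": 0, "turn": -9.8, "jaw": -0.4},
    {"tx": 0.85, "ty": -0.13, "tz": 0, "turn": -14.7, "jaw": -0.4},
    {"tx": 1.13, "ty": -0.21, "tz": 0, "turn": -19.4, "jaw": -0.4},
    {"tx": 1.4, "ty": -0.32, "tz": 0, "turn": -23.7, "jaw": -0.4},
  ],
)

```text
time_s: 4.98
position: [0.5307, -0.1264, 0.1213]
tool_rot: [[0.636, 0.772, -0.006], [0.772, -0.636, -0.001], [-0.004, -0.004, -1.0]]
ft_force: [-0.7, 0.1, -0.3]
grip_width: 0.0398
```

```bash
python3 - <<'E'
from path import *
rows([[87,90,93,96,99],[102,105,108,111,114],[117,120,123,126,129]],121.7)
E
```

```text
now t=4.98 [-36.4 -23.  121.3] 55.4 tilt [-0.006 -0.001 -1.   ] F [-0.7  0.1 -0.3] M [0.03 0.05 0.03] w 0.0398 q [-26.  29.  86.  -0.  66.  14.]
[87, 90, 93, 96, 99] [-29.6 -10.6 121.7] 65.2
[{"tx": 0.23, "ty": -0.00, "tz": -0.04, "turn": -3.1, "jaw": -0.4}, {"tx": 0.52, "ty": -0.02, "tz": -0.04, "turn": -6.3, "jaw": -0.4}, {"tx": 0.82, "ty": -0.05, "tz": -0.04, "turn": -8.5, "jaw": -0.4}, {"tx": 1.11, "ty": -0.09, "tz": -0.04, "turn": -9.7, "jaw": -0.4}, {"tx": 1.41, "ty": -0.14, "tz": -0.04, "turn": -9.8, "jaw": -0.4}]
[102, 105, 108, 111, 114] [-21.8   1.8 121.7] 51.4
[{"tx": 0.30, "ty": 0.01, "tz": -0.00, "turn": 1.0, "jaw": -0.4}, {"tx": 0.59, "ty": 0.03, "tz": -0.00, "turn": 3.0, "jaw": -0.4}, {"tx": 0.89, "ty": 0.07, "tz": -0.00, "turn": 5.9, "jaw": -0.4}, {"tx": 1.17, "ty": 0.12, "tz": -0.00, "turn": 9.6, "jaw": -0.4}, {"tx": 1.46, "ty": 0.19, "tz": -0.00, "turn": 13.8, "jaw": -0.4}]
[117, 120, 123, 126, 129] [-10.6  10.6 121.7] 27.0
[{"tx": 0.29, "ty": 0.02, "tz": -0.00, "turn": 4.7, "jaw": -0.4}, {"tx": 0.57, "ty": 0.06, "tz": -0.00, "turn": 9.6, "jaw": -0.4}, {"tx": 0.85, "ty": 0.13, "tz": -0.00, "turn": 14.6, "jaw": -0.4}, {"tx": 1.13, "ty": 0.21, "tz": -0.00, "turn": 19.5, "jaw": -0.4}, {"tx": 1.39, "ty": 0.33, "tz": -0.00, "turn": 24.4, "jaw": -0.4}]
```

Emit:
apply_moves(
  motion=[
    {"tx": 0.23, "ty": 0, "tz": -0.04, "turn": -3.1, "jaw": -0.4},
    {"tx": 0.52, "ty": -0.02, "tz": -0.04, "turn": -6.3, "jaw": -0.4},
    {"tx": 0.82, "ty": -0.05, "tz": -0.04, "turn": -8.5, "jaw": -0.4},
    {"tx": 1.11, "ty": -0.09, "tz": -0.04, "turn": -9.7, "jaw": -0.4},
    {"tx": 1.41, "ty": -0.14, "tz": -0.04, "turn": -9.8, "jaw": -0.4},
  ],
)

```text
time_s: 5.4
position: [0.5389, -0.1145, 0.1216]
tool_rot: [[0.494, 0.869, -0.006], [0.869, -0.494, -0.001], [-0.004, -0.005, -1.0]]
ft_force: [-0.6, 0.0, -0.7]
grip_width: 0.0397
```

Emit:
apply_moves(
  motion=[
    {"tx": 0.3, "ty": 0.01, "tz": 0, "turn": 1.0, "jaw": -0.4},
    {"tx": 0.59, "ty": 0.03, "tz": 0, "turn": 3.0, "jaw": -0.4},
    {"tx": 0.89, "ty": 0.07, "tz": 0, "turn": 5.9, "jaw": -0.4},
    {"tx": 1.17, "ty": 0.12, "tz": 0, "turn": 9.6, "jaw": -0.4},
    {"tx": 1.46, "ty": 0.19, "tz": 0, "turn": 13.8, "jaw": -0.4},
  ],
)

```text
time_s: 5.82
position: [0.5479, -0.1025, 0.1215]
tool_rot: [[0.691, 0.723, -0.006], [0.723, -0.691, -0.001], [-0.005, -0.004, -1.0]]
ft_force: [-0.2, -0.2, 0.5]
grip_width: 0.0397
```

```bash
python3 - <<'E'
from path import *
rows([[117,120,123,126,129],[132,135,138,141,144],[148,152,156,160,164],[170,176,182,187,191]],121.7)
E
```

```text
now t=5.82 [-21.3   2.3 121.5] 51.2 tilt [-0.006 -0.001 -1.   ] F [-0.2 -0.2  0.5] M [-0.03 -0.01  0.  ] w 0.0397 q [-23.  30.  84.  -0.  67.  21.]
[117, 120, 123, 126, 129] [-10.6  10.6 121.7] 27.0
[{"tx": 0.22, "ty": 0.02, "tz": -0.02, "turn": 4.5, "jaw": -0.4}, {"tx": 0.50, "ty": 0.06, "tz": -0.02, "turn": 9.4, "jaw": -0.4}, {"tx": 0.78, "ty": 0.12, "tz": -0.02, "turn": 14.4, "jaw": -0.4}, {"tx": 1.06, "ty": 0.21, "tz": -0.02, "turn": 19.3, "jaw": -0.4}, {"tx": 1.32, "ty": 0.32, "tz": -0.02, "turn": 24.2, "jaw": -0.4}]
[132, 135, 138, 141, 144] [  3.4  14.7 121.7] 7.2
[{"tx": 0.29, "ty": 0.02, "tz": -0.00, "turn": 4.8, "jaw": -0.4}, {"tx": 0.57, "ty": 0.05, "tz": -0.00, "turn": 9.3, "jaw": -0.4}, {"tx": 0.86, "ty": 0.11, "tz": -0.00, "turn": 13.4, "jaw": -0.4}, {"tx": 1.14, "ty": 0.18, "tz": -0.00, "turn": 16.9, "jaw": -0.4}, {"tx": 1.42, "ty": 0.27, "tz": -0.00, "turn": 19.9, "jaw": -0.4}]
[148, 152, 156, 160, 164] [ 23.3  15.5 121.7] 0.0
[{"tx": 0.40, "ty": 0.01, "tz": -0.00, "turn": 3.1, "jaw": -0.4}, {"tx": 0.79, "ty": 0.03, "tz": -0.00, "turn": 5.4, "jaw": -0.4}, {"tx": 1.19, "ty": 0.07, "tz": -0.00, "turn": 6.7, "jaw": -0.4}, {"tx": 1.59, "ty": 0.12, "tz": -0.00, "turn": 7.2, "jaw": -0.4}, {"tx": 1.99, "ty": 0.17, "tz": -0.00, "turn": 7.2, "jaw": -0.4}]
[170, 176, 182, 187, 191] [ 50.3  15.5 121.7] 0.0
[{"tx": 0.60, "ty": 0.00, "tz": -0.00, "turn": 0.0, "jaw": -0.4}, {"tx": 1.20, "ty": 0.00, "tz": -0.00, "turn": 0.0, "jaw": -0.4}, {"tx": 1.80, "ty": 0.00, "tz": -0.00, "turn": 0.0, "jaw": -0.4}, {"tx": 2.30, "ty": 0.00, "tz": -0.00, "turn": 0.0, "jaw": -0.4}, {"tx": 2.70, "ty": 0.00, "tz": -0.00, "turn": 0.0, "jaw": -0.4}]
```

Emit:
apply_moves(
  motion=[
    {"tx": 0.22, "ty": 0.02, "tz": -0.02, "turn": 4.5, "jaw": -0.4},
    {"tx": 0.5, "ty": 0.06, "tz": -0.02, "turn": 9.4, "jaw": -0.4},
    {"tx": 0.78, "ty": 0.12, "tz": -0.02, "turn": 14.4, "jaw": -0.4},
    {"tx": 1.06, "ty": 0.21, "tz": -0.02, "turn": 19.3, "jaw": -0.4},
    {"tx": 1.32, "ty": 0.32, "tz": -0.02, "turn": 24.2, "jaw": -0.4},
  ],
)

```text
time_s: 6.23
position: [0.5595, -0.0949, 0.1216]
tool_rot: [[0.928, 0.371, -0.006], [0.371, -0.928, -0.001], [-0.006, -0.002, -1.0]]
ft_force: [-0.4, 0.7, 0.4]
grip_width: 0.0398
```

Emit:
apply_moves(
  motion=[
    {"tx": 0.29, "ty": 0.02, "tz": 0, "turn": 4.8, "jaw": -0.4},
    {"tx": 0.57, "ty": 0.05, "tz": 0, "turn": 9.3, "jaw": -0.4},
    {"tx": 0.86, "ty": 0.11, "tz": 0, "turn": 13.4, "jaw": -0.4},
    {"tx": 1.14, "ty": 0.18, "tz": 0, "turn": 16.9, "jaw": -0.4},
    {"tx": 1.42, "ty": 0.27, "tz": 0, "turn": 19.9, "jaw": -0.4},
  ],
)

```text
time_s: 6.65
position: [0.574, -0.0919, 0.1214]
tool_rot: [[1.0, 0.029, -0.006], [0.029, -1.0, -0.001], [-0.006, 0.0, -1.0]]
ft_force: [0.6, -0.8, -0.4]
grip_width: 0.0399
```

```bash
python3 - <<'E'
from path import *
rows([[146,149,152,155,157]],121.7)
im,d=get_image('side'); save('s2.png',im[150:330,200:440].repeat(3,0).repeat(3,1))
E
```

```text
now t=6.65 [  3.7  15.1 121.4] 6.5 tilt [-0.006 -0.001 -1.   ] F [ 0.7 -0.7 -0.4] M [ 0.02 -0.03 -0.01] w 0.0399 q [-21.  32.  80.  -0.  69.  68.]
[146, 149, 152, 155, 157] [ 16.3  15.5 121.7] 0.3
[{"tx": 0.16, "ty": 0.03, "tz": -0.03, "turn": 1.1, "jaw": -0.4}, {"tx": 0.46, "ty": 0.04, "tz": -0.03, "turn": 3.2, "jaw": -0.4}, {"tx": 0.76, "ty": 0.06, "tz": -0.03, "turn": 4.8, "jaw": -0.4}, {"tx": 1.05, "ty": 0.08, "tz": -0.03, "turn": 5.8, "jaw": -0.4}, {"tx": 1.25, "ty": 0.10, "tz": -0.03, "turn": 6.2, "jaw": -0.4}]
```

View pics/s2.png

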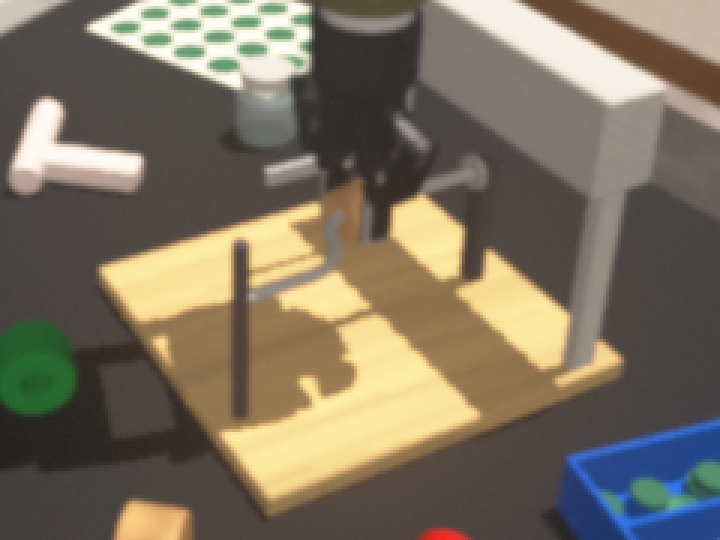

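Emit:
apply_moves(
  motion=[
    {"tx": 0.16, "ty": 0.03, "tz": -0.03, "turn": 1.1, "jaw": -0.4},
    {"tx": 0.46, "ty": 0.04, "tz": -0.03, "turn": 3.2, "jaw": -0.4},
    {"tx": 0.76, "ty": 0.06, "tz": -0.03, "turn": 4.8, "jaw": -0.4},
    {"tx": 1.05, "ty": 0.08, "tz": -0.03, "turn": 5.8, "jaw": -0.4},
    {"tx": 1.25, "ty": 0.1, "tz": 0.1, "turn": 6.2, "jaw": -0.4},
  ],
)

```text
time_s: 7.12
position: [0.5873, -0.0926, 0.1205]
tool_rot: [[0.997, -0.082, -0.005], [-0.082, -0.997, -0.001], [-0.005, 0.001, -1.0]]
ft_force: [0.8, 0.3, 0.1]
grip_width: 0.0398
```

Emit:
apply_moves(
  motion=[
    {"tx": 0, "ty": 0, "tz": 0.1, "turn": 0, "jaw": -0.2},
    {"tx": 0, "ty": 0, "tz": 0.1, "turn": 0, "jaw": 0.2},
    {"tx": 0, "ty": 0, "tz": 0, "turn": 0, "jaw": 0.6},
    {"tx": 0, "ty": 0, "tz": 0, "turn": 0, "jaw": 1},
    {"tx": 0, "ty": 0, "tz": 0, "turn": 0, "jaw": 1},
  ],
)

```text
time_s: 7.53
position: [0.5873, -0.0926, 0.1206]
tool_rot: [[0.997, -0.082, -0.005], [-0.082, -0.997, -0.001], [-0.005, 0.001, -1.0]]
ft_force: [-0.3, -0.5, 0.5]
grip_width: 0.084
```

Emit:
apply_moves(
  motion=[
    {"tx": 0, "ty": 0, "tz": -2, "turn": 0, "jaw": 1},
    {"tx": 0, "ty": 0, "tz": -4.5, "turn": 0, "jaw": 1},
    {"tx": 0, "ty": 0, "tz": -7, "turn": 0, "jaw": 1},
    {"tx": 0, "ty": 0, "tz": -8, "turn": 0, "jaw": 1},
    {"tx": 0, "ty": 0, "tz": -8, "turn": 0, "jaw": 1},
  ],
)

```text
time_s: 7.95
position: [0.5884, -0.0927, 0.203]
tool_rot: [[0.997, -0.082, -0.0], [-0.082, -0.997, -0.003], [-0.0, 0.003, -1.0]]
ft_force: [-0.2, 0.9, -0.2]
grip_width: 0.0852
```

```bash
python3 - <<'E'
from path import *
plan([(-20,15.5,200,30),(-48,15.5,190,60),(-62,15.5,180,90)])
for n in('wrist','side'):
    im,d,W,c=cloud(n); S=toS(W); hsv=cv2.cvtColor(im,cv2.COLOR_RGB2HSV)
    X,Y,Z=S[...,0],S[...,1],S[...,2]
    m=(abs(X-15)<30)&(abs(Y-15)<25)&(Z>97)&(Z<145)&(hsv[...,1]>80)
    p=S[m];print(len(p),np.percentile(p,[2,50,98],axis=0).round(1).tolist() if len(p) else 0)
E
```

```text
now t=7.95 [ 18.1  15.5 203. ] 0.2 tilt [-0.    -0.003 -1.   ] F [-0.3  0.9 -0.2] M [ 0.01 -0.03  0.  ] w 0.0852 q [-20.  28.  71.  -0.  80.  74.]
(-20, 15.5, 200, 30) -> tx -3.81 ty -0.02 tz 0.30 turn -29.8
(-48, 15.5, 190, 60) -> tx -2.42 ty -1.40 tz 1.00 turn -30.0
(-62, 15.5, 180, 90) -> tx -0.70 ty -1.21 tz 1.00 turn -30.0
2013 [[3.7, -2.1, 108.1], [20.4, 16.0, 133.7], [30.4, 34.8, 137.9]]
290 [[1.6, -3.7, 104.7], [10.0, 5.4, 127.8], [29.3, 30.4, 139.2]]
```

Emit:
apply_moves(
  motion=[
    {"tx": -0.8, "ty": 0, "tz": 0, "turn": -6, "jaw": 1},
    {"tx": -1.5, "ty": 0, "tz": 0, "turn": -12, "jaw": 1},
    {"tx": -2.3, "ty": 0, "tz": 0, "turn": -18, "jaw": 1},
    {"tx": -3.0, "ty": 0, "tz": 0, "turn": -24, "jaw": 1},
    {"tx": -3.8, "ty": 0, "tz": 0.3, "turn": -30, "jaw": 1},
  ],
)

```text
time_s: 8.47
position: [0.5487, -0.0891, 0.1953]
tool_rot: [[0.902, 0.432, -0.008], [0.432, -0.902, 0.0], [-0.007, -0.004, -1.0]]
ft_force: [0.6, -0.7, 0.2]
grip_width: 0.0853
```

Emit:
apply_moves(
  motion=[
    {"tx": -0.5, "ty": -0.3, "tz": 0.2, "turn": -6, "jaw": 1},
    {"tx": -1, "ty": -0.6, "tz": 0.4, "turn": -12, "jaw": 1},
    {"tx": -1.4, "ty": -0.8, "tz": 0.6, "turn": -18, "jaw": 1},
    {"tx": -1.9, "ty": -1.1, "tz": 0.8, "turn": -24, "jaw": 1},
    {"tx": -2.4, "ty": -1.4, "tz": 1, "turn": -30, "jaw": 1},
  ],
)

```text
time_s: 8.88
position: [0.5199, -0.0866, 0.1836]
tool_rot: [[0.561, 0.828, -0.011], [0.828, -0.561, 0.002], [-0.005, -0.01, -1.0]]
ft_force: [-1.1, 0.0, -0.2]
grip_width: 0.0857
```

Emit:
apply_moves(
  motion=[
    {"tx": -0.1, "ty": -0.3, "tz": 0.5, "turn": -6, "jaw": 1},
    {"tx": -0.3, "ty": -0.5, "tz": 1, "turn": -12, "jaw": 1},
    {"tx": -0.4, "ty": -0.7, "tz": 1.5, "turn": -18, "jaw": 1},
    {"tx": -0.6, "ty": -1.0, "tz": 2, "turn": -24, "jaw": 1},
    {"tx": -0.7, "ty": -1.2, "tz": 2.5, "turn": -30, "jaw": 1},
  ],
)

```text
time_s: 9.3
position: [0.5047, -0.0853, 0.1567]
tool_rot: [[0.067, 0.998, -0.015], [0.998, -0.067, 0.003], [0.002, -0.015, -1.0]]
ft_force: [0.1, -0.1, -0.6]
grip_width: 0.0853
```

```bash
python3 - <<'E'
from path import *
plan([(-62,15.5,160,90)])
a=cloud('side'); S=toS(a[2]);hsv=cv2.cvtColor(a[0],cv2.COLOR_RGB2HSV)
X,Y,Z=S[...,0],S[...,1],S[...,2]
for lo,hi in((-30,15),(-125,-95)):
    m=(X>lo)&(X<hi)&(abs(Y-13)<22)&(Z>139)&(Z<185); p=S[m]
    print(len(p),np.percentile(p,[1,50,99],axis=0).round(1).tolist() if len(p) else 0)
im=a[0]; save('s3.png',im[110:330,200:440].repeat(2,0).repeat(2,1))
E
```

```text
now t=9.30 [-65.9  15.7 156.7] 91.1 tilt [-0.015  0.003 -1.   ] F [ 0.1 -0.1 -0.6] M [ 0.01 -0.06 -0.02] w 0.0853 q [-23.  23.  88.  -0.  69. -19.]
(-62, 15.5, 160, 90) -> tx -0.03 ty 0.39 tz -0.33 turn 1.1
121 [[-23.8, 3.6, 139.4], [-21.8, 11.6, 170.0], [9.7, 28.0, 184.3]]
103 [[-122.0, 1.9, 156.5], [-115.5, 7.8, 172.2], [-108.2, 19.9, 184.6]]
```

View pics/s3.png

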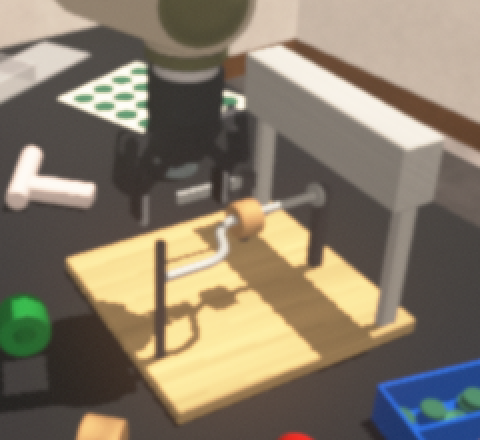

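```bash
python3 - <<'E'
from path import *
s=telemetry.observe()
for n in('wrist','side'):
    im,d,W,c=cloud(n); T=(W-s['position'])@s['tool_rot']*1000
    m=(abs(T[...,0])<16)&(abs(T[...,1])>35)&(abs(T[...,1])<65)&(T[...,2]<25)&(T[...,2]>-60)
    p=T[m]
    for lo in range(-60,25,6):
        for sg in(1,-1):
            q=p[(p[:,2]>lo)&(p[:,2]<=lo+6)&(p[:,1]*sg>0)]
            if len(q): print(n,lo,sg,len(q),'x',q[:,0].min().round(1),q[:,0].max().round(1),'y',q[:,1].min().round(1),q[:,1].max().round(1))
E
```

```text
wrist -60 1 906 x -13.1 16.0 y 35.0 65.0
wrist -60 -1 889 x -12.6 16.0 y -65.0 -35.1
wrist -54 1 2650 x -13.1 14.7 y 36.0 65.0
wrist -54 -1 2567 x -12.8 12.9 y -65.0 -36.9
wrist -48 1 1031 x -12.9 13.8 y 37.3 65.0
wrist -48 -1 1061 x -12.8 14.0 y -64.9 -37.7
wrist -42 1 341 x 5.4 13.9 y 42.2 65.0
wrist -42 -1 326 x 5.7 13.9 y -64.9 -42.6
wrist -36 1 417 x -2.5 11.6 y 41.9 52.8
wrist -36 -1 416 x -2.1 11.4 y -53.1 -42.3
wrist -30 1 434 x -11.1 11.3 y 41.9 56.4
wrist -30 -1 426 x -11.5 11.5 y -56.8 -42.3
wrist -24 1 411 x -11.5 11.4 y 42.0 56.4
wrist -24 -1 419 x -11.6 11.5 y -57.0 -42.2
wrist -18 1 365 x -11.3 11.6 y 42.0 56.2
wrist -18 -1 365 x -11.5 11.3 y -56.4 -42.5
wrist -12 1 322 x -11.8 11.3 y 42.0 56.2
wrist -12 -1 303 x -11.7 11.3 y -56.5 -42.3
wrist -6 1 242 x -11.1 11.2 y 42.0 55.5
wrist -6 -1 250 x -11.6 11.1 y -56.1 -42.5
wrist 0 1 69 x -10.8 10.2 y 42.1 45.3
wrist 0 -1 67 x -10.6 10.2 y -49.2 -42.3
side -60 1 22 x -14.6 11.4 y 42.4 64.9
side -60 -1 37 x -14.2 11.4 y -64.2 -35.5
side -54 1 49 x -14.4 12.5 y 35.4 64.6
side -54 -1 55 x -13.3 10.3 y -63.0 -36.4
side -48 1 23 x -14.9 7.1 y 40.2 64.9
side -48 -1 31 x -14.0 9.8 y -63.4 -39.5
side -42 1 21 x -13.8 7.2 y 42.2 63.7
side -42 -1 12 x -12.4 -3.2 y -56.7 -43.5
side -36 1 30 x -11.7 9.3 y 43.0 56.7
side -36 -1 25 x -12.7 6.0 y -55.7 -42.1
side -30 1 22 x -12.1 10.4 y 43.0 57.6
side -30 -1 26 x -11.5 4.7 y -56.5 -42.7
side -24 1 29 x -13.0 10.6 y 41.5 56.3
side -24 -1 25 x -11.4 4.3 y -57.1 -41.9
side -18 1 24 x -12.6 9.1 y 42.2 55.3
side -18 -1 23 x -11.5 4.3 y -56.4 -41.8
side -12 1 21 x -12.3 9.4 y 42.8 57.3
side -12 -1 22 x -11.1 2.7 y -54.9 -42.2
side -6 1 20 x -11.9 9.7 y 42.2 49.5
side -6 -1 13 x -10.6 9.0 y -52.7 -42.0
side 0 1 3 x -1.6 9.5 y 42.8 45.0
side 0 -1 2 x -4.1 0.7 y -48.1 -47.9
```

```bash
python3 - <<'E'
from path import *
s=telemetry.observe()
for n in('wrist','side','top'):
    im,d,W,c=cloud(n); T=(W-s['position'])@s['tool_rot']*1000
    hsv=cv2.cvtColor(im,cv2.COLOR_RGB2HSV)
    m=(abs(T[...,0])<45)&(abs(T[...,1])>15)&(abs(T[...,1])<110)&(T[...,2]<-36)&(T[...,2]>-170)
    p=T[m]; o=[]
    for lo in range(-164,-36,8):
        q=p[(p[:,2]>lo)&(p[:,2]<=lo+8)]
        if len(q)>3: o.append((lo,len(q),*np.percentile(q[:,1],[1,99]).round(0),*np.percentile(q[:,0],[1,99]).round(0)))
    print(n); [print(*v) for v in o]
E
```

```text
wrist
-84 2145 -59.0 60.0 12.0 20.0
-76 5752 -65.0 67.0 3.0 18.0
-68 6859 -71.0 71.0 -8.0 18.0
-60 5703 -72.0 72.0 -12.0 17.0
-52 6474 -73.0 72.0 -11.0 13.0
-44 1336 -70.0 70.0 6.0 14.0
side
-164 149 -36.0 34.0 -35.0 23.0
-156 105 -38.0 29.0 -35.0 14.0
-148 95 -38.0 26.0 -36.0 12.0
-140 100 -37.0 25.0 -35.0 13.0
-132 94 -37.0 27.0 -34.0 13.0
-124 95 -37.0 28.0 -36.0 12.0
-116 40 -38.0 -16.0 -33.0 6.0
-108 144 -67.0 65.0 -13.0 12.0
-100 221 -69.0 68.0 -14.0 10.0
-92 190 -69.0 69.0 -21.0 9.0
-84 147 -70.0 70.0 -20.0 10.0
-76 156 -71.0 71.0 -19.0 16.0
-68 190 -72.0 71.0 -19.0 16.0
-60 165 -73.0 73.0 -17.0 12.0
-52 151 -74.0 74.0 -14.0 10.0
-44 54 -59.0 63.0 -14.0 10.0
top
-164 4 -29.0 -18.0 17.0 29.0
-156 15 -34.0 -16.0 -15.0 31.0
-148 5 -33.0 -15.0 -13.0 32.0
-140 5 -31.0 -15.0 -20.0 32.0
```

```bash
python3 - <<'E'
from path import *
s=telemetry.observe(); P=[]
for n in('wrist','side'):
    im,d,W,c=cloud(n); T=(W-s['position'])@s['tool_rot']*1000
    m=(abs(T[...,0])<45)&(abs(T[...,1])<80)&(T[...,2]<5)&(T[...,2]>-125)&(toS(W)[...,2]>142); P.append(T[m])
P=np.vstack(P)
for z0 in (-40,-44):
  hi=P[P[:,2]<z0][:,:2]; hi=np.vstack([hi,hi*[-1,1],hi*[1,-1],-hi]); 
  lo=P[(P[:,2]>-6)&(P[:,2]<-1)][:,:2]; 
  box=np.array([[-38,42.5],[38,42.5]])
  for f in range(0,91,10):
    n=np.array([-np.sin(r(f)),np.cos(r(f))])
    fl=np.percentile(lo@n,99); print(z0,f,'finger',fl.round(1),'ideal',(56*n[1]-(-11.3*-n[0] if 0 else 11.3*n[0])).round(1),'elbow diff',(np.percentile(hi@n,99.8)-fl).round(1),'body box diff',((box@n).max()-fl).round(1))
q=P[(P[:,2]>-30)&(P[:,2]<8)&(P[:,1]>0)]
for lo in range(-12,8,2):
    k=q[(q[:,2]>lo)&(q[:,2]<=lo+2)]
    if len(k): print(lo,len(k),k[:,:2].min(0).round(1),k[:,:2].max(0).round(1))
E
```

```text
-40 0 finger 53.7 ideal 56.0 elbow diff 19.3 body box diff -11.2
-40 10 finger 51.7 ideal 57.1 elbow diff 21.5 body box diff -3.3
-40 20 finger 49.0 ideal 56.5 elbow diff 22.9 body box diff 3.9
-40 30 finger 44.2 ideal 54.1 elbow diff 24.2 body box diff 11.6
-40 40 finger 40.6 ideal 50.2 elbow diff 22.3 body box diff 16.4
-40 50 finger 36.5 ideal 44.7 elbow diff 18.9 body box diff 19.9
-40 60 finger 31.4 ideal 37.8 elbow diff 14.8 body box diff 22.7
-40 70 finger 25.4 ideal 29.8 elbow diff 10.5 body box diff 24.8
-40 80 finger 18.5 ideal 20.9 elbow diff 6.7 body box diff 26.3
-40 90 finger 11.1 ideal 11.3 elbow diff 9.8 body box diff 26.9
-44 0 finger 53.7 ideal 56.0 elbow diff 19.3 body box diff -11.2
-44 10 finger 51.7 ideal 57.1 elbow diff 21.5 body box diff -3.3
-44 20 finger 49.0 ideal 56.5 elbow diff 22.9 body box diff 3.9
-44 30 finger 44.2 ideal 54.1 elbow diff 24.2 body box diff 11.6
-44 40 finger 40.6 ideal 50.2 elbow diff 22.3 body box diff 16.4
-44 50 finger 36.5 ideal 44.7 elbow diff 18.9 body box diff 19.9
-44 60 finger 31.4 ideal 37.8 elbow diff 14.9 body box diff 22.7
-44 70 finger 25.4 ideal 29.8 elbow diff 10.6 body box diff 24.8
-44 80 finger 18.5 ideal 20.9 elbow diff 6.7 body box diff 26.3
-44 90 finger 11.1 ideal 11.3 elbow diff 10.9 body box diff 26.9
-12 112 [-12.6  42.1] [11.1 56. ]
-10 121 [-11.3  41.9] [11.1 56.8]
-8 112 [-11.7  42.1] [11.2 56.2]
-6 99 [-11.4  41.8] [11.1 55.3]
-4 94 [-11.1  41.8] [11.1 53.2]
-2 65 [-11.4  42.1] [11.1 48.9]
0 54 [-11.1  42.1] [10.2 49.2]
2 24 [-7.1 42.2] [ 7.8 42.9]
```

```bash
python3 - <<'E'
from path import *
plan([(-60,0,160,115),(-54,-18.5,160,138),(-54,-18.5,131,138)])
E
```

```text
now t=9.70 [-64.7  15.5 158.8] 90.7 tilt [-0.011  0.002 -1.   ] F [ 0.1 -0.1 -0.1] M [-0.01  0.01 -0.03] w 0.0856 q [-23.  23.  88.  -0.  69. -18.]
(-60, 0, 160, 115) -> tx -1.56 ty 0.45 tz -0.12 turn -24.3
(-54, -18.5, 160, 138) -> tx -1.93 ty -0.24 tz -0.00 turn -23.0
(-54, -18.5, 131, 138) -> tx 0.00 ty 0.00 tz 2.90 turn 0.0
```

Emit:
apply_moves(
  motion=[
    {"tx": -0.4, "ty": 0.1, "tz": -0.1, "turn": -6, "jaw": 1},
    {"tx": -0.8, "ty": 0.2, "tz": -0.1, "turn": -12, "jaw": 1},
    {"tx": -1.2, "ty": 0.35, "tz": -0.1, "turn": -18, "jaw": 1},
    {"tx": -1.56, "ty": 0.45, "tz": -0.1, "turn": -24.3, "jaw": 1},
    {"tx": -1.56, "ty": 0.45, "tz": -0.1, "turn": -24.3, "jaw": 1},
  ],
)

```text
time_s: 10.12
position: [0.5095, -0.102, 0.1598]
tool_rot: [[-0.346, 0.938, -0.011], [0.938, 0.346, 0.001], [0.005, -0.01, -1.0]]
ft_force: [-0.3, 0.5, 0.1]
grip_width: 0.0856
```

Emit:
apply_moves(
  motion=[
    {"tx": -0.5, "ty": -0.06, "tz": 0, "turn": -5.8, "jaw": 1},
    {"tx": -1, "ty": -0.12, "tz": 0, "turn": -11.5, "jaw": 1},
    {"tx": -1.5, "ty": -0.18, "tz": 0, "turn": -17.3, "jaw": 1},
    {"tx": -1.93, "ty": -0.24, "tz": 0, "turn": -23, "jaw": 1},
    {"tx": -1.93, "ty": -0.24, "tz": 0, "turn": -23, "jaw": 1},
  ],
)

```text
time_s: 10.53
position: [0.514, -0.1214, 0.1597]
tool_rot: [[-0.684, 0.729, -0.011], [0.729, 0.684, 0.001], [0.008, -0.007, -1.0]]
ft_force: [0.1, -0.4, 0.3]
grip_width: 0.0854
```

Emit:
apply_moves(
  motion=[
    {"tx": 0, "ty": 0, "tz": 0.6, "turn": 0, "jaw": 1},
    {"tx": 0, "ty": 0, "tz": 1.2, "turn": 0, "jaw": 1},
    {"tx": 0, "ty": 0, "tz": 1.8, "turn": 0, "jaw": 1},
    {"tx": 0, "ty": 0, "tz": 2.2, "turn": 0, "jaw": 1},
    {"tx": 0, "ty": 0, "tz": 2.2, "turn": 0, "jaw": 1},
  ],
)

```text
time_s: 10.95
position: [0.5133, -0.121, 0.1365]
tool_rot: [[-0.684, 0.73, -0.013], [0.73, 0.684, 0.002], [0.01, -0.008, -1.0]]
ft_force: [-0.7, -0.4, -1.0]
grip_width: 0.0856
```

```bash
python3 - <<'E'
from path import *
plan([(-54,-18.5,131,138)])
E
```

```text
now t=10.95 [-54.2 -19.1 136.5] 138.0 tilt [-0.013  0.002 -1.   ] F [-0.6 -0.5 -1. ] M [-0.    0.02  0.01] w 0.0856 q [-26.  26.  87.  -0.  67. -69.]
(-54, -18.5, 131, 138) -> tx 0.02 ty 0.06 tz 0.55 turn 0.0
```

Emit:
apply_moves(
  motion=[
    {"tx": 0, "ty": 0, "tz": 0.2, "turn": 0, "jaw": 1},
    {"tx": 0, "ty": 0.03, "tz": 0.35, "turn": 0, "jaw": 1},
    {"tx": 0.02, "ty": 0.06, "tz": 0.45, "turn": 0, "jaw": 1},
    {"tx": 0.02, "ty": 0.06, "tz": 0.5, "turn": 0, "jaw": 1},
    {"tx": 0.02, "ty": 0.06, "tz": 0.55, "turn": 0, "jaw": 1},
  ],
)

```text
time_s: 11.37
position: [0.5136, -0.1204, 0.1311]
tool_rot: [[-0.684, 0.73, -0.012], [0.73, 0.684, 0.002], [0.01, -0.008, -1.0]]
ft_force: [-0.1, 0.5, 0.1]
grip_width: 0.0858
```

Emit:
apply_moves(
  motion=[
    {"tx": -0.3, "ty": 0.27, "tz": 0, "turn": 0, "jaw": 1},
    {"tx": -0.6, "ty": 0.54, "tz": 0, "turn": 0, "jaw": 1},
    {"tx": -0.89, "ty": 0.8, "tz": 0, "turn": 0, "jaw": 1},
    {"tx": -1.19, "ty": 1.07, "tz": 0, "turn": 0, "jaw": 1},
    {"tx": -1.49, "ty": 1.34, "tz": 0, "turn": 0, "jaw": 1},
  ],
)

```text
time_s: 11.78
position: [0.5341, -0.1222, 0.1308]
tool_rot: [[-0.684, 0.73, -0.012], [0.73, 0.684, 0.002], [0.01, -0.008, -1.0]]
ft_force: [0.4, -0.1, -0.0]
grip_width: 0.0856
```

```bash
python3 - <<'E'
from path import *
plan([(0,-18.5,131,138)])
for n in('side','top'):
    im,d,W,c=cloud(n); S=toS(W); hsv=cv2.cvtColor(im,cv2.COLOR_RGB2HSV)
    X,Y,Z=S[...,0],S[...,1],S[...,2]
    m=(abs(X-25)<35)&(abs(Y-15)<25)&(Z>97)&(Z<145)&(hsv[...,1]>80)
    p=S[m];print(len(p),np.percentile(p,[2,50,98],axis=0).round(1).tolist() if len(p) else 0)
    if n=='side': save('s4.png',im[110:330,200:440].repeat(2,0).repeat(2,1))
E
```

```text
now t=11.78 [-33.4 -18.5 130.8] 138.0 tilt [-0.012  0.002 -1.   ] F [ 0.5 -0.1 -0. ] M [0.02 0.   0.01] w 0.0856 q [-25.  28.  85.  -0.  68. -68.]
(0, -18.5, 131, 138) -> tx -2.48 ty 2.24 tz -0.02 turn 0.0
260 [[7.2, -4.4, 102.9], [18.9, 3.8, 127.3], [36.5, 21.6, 139.7]]
36 [[1.6, 24.4, 109.8], [14.6, 30.3, 124.9], [40.1, 35.1, 137.6]]
```

View pics/s4.png

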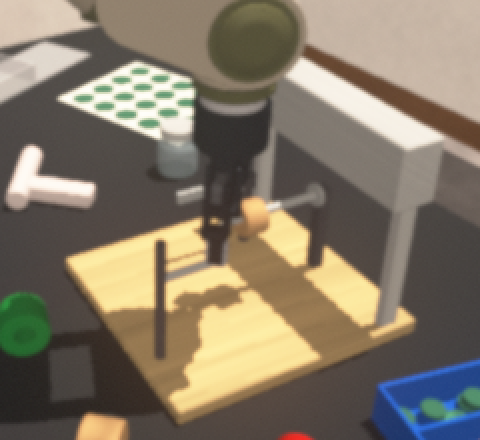

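Emit:
apply_moves(
  motion=[
    {"tx": -0.5, "ty": 0.45, "tz": 0, "turn": 0, "jaw": 1},
    {"tx": -1.0, "ty": 0.9, "tz": 0, "turn": 0, "jaw": 1},
    {"tx": -1.5, "ty": 1.35, "tz": 0, "turn": 0, "jaw": 1},
    {"tx": -2.0, "ty": 1.8, "tz": 0, "turn": 0, "jaw": 1},
    {"tx": -2.48, "ty": 2.24, "tz": 0, "turn": 0, "jaw": 1},
  ],
)

```text
time_s: 12.3
position: [0.5683, -0.1251, 0.1303]
tool_rot: [[-0.684, 0.73, -0.012], [0.73, 0.684, 0.002], [0.009, -0.008, -1.0]]
ft_force: [-0.6, 0.4, 1.1]
grip_width: 0.0855
```

Emit:
apply_moves(
  motion=[
    {"tx": -0.4, "ty": 0.36, "tz": 0, "turn": 0, "jaw": 1},
    {"tx": -0.8, "ty": 0.72, "tz": 0, "turn": 0, "jaw": 1},
    {"tx": -1.2, "ty": 1.08, "tz": 0, "turn": 0, "jaw": 1},
    {"tx": -1.6, "ty": 1.44, "tz": 0, "turn": 0, "jaw": 1},
    {"tx": -1.9, "ty": 1.71, "tz": 0, "turn": 0, "jaw": 1},
  ],
)

```text
time_s: 12.72
position: [0.5944, -0.1273, 0.13]
tool_rot: [[-0.684, 0.73, -0.012], [0.73, 0.684, 0.002], [0.009, -0.007, -1.0]]
ft_force: [-1.2, 0.9, 1.5]
grip_width: 0.0854
```

```bash
python3 - <<'E'
from path import *
plan([(35,-18.5,131,138)])
for n in('side','top'):
    im,d,W,c=cloud(n); S=toS(W); hsv=cv2.cvtColor(im,cv2.COLOR_RGB2HSV)
    X,Y,Z=S[...,0],S[...,1],S[...,2]
    m=(abs(X-85)<35)&(abs(Y-15)<25)&(Z>97)&(Z<145)&(hsv[...,1]>80)
    p=S[m];print(len(p),np.percentile(p,[2,50,98],axis=0).round(1).tolist() if len(p) else 0)
E
```

```text
now t=12.72 [ 27.  -18.4 130. ] 138.0 tilt [-0.012  0.002 -1.   ] F [-1.2  0.8  1.5] M [0.03 0.03 0.  ] w 0.0854 q [-23.  34.  74.  -0.  73. -66.]
(35, -18.5, 131, 138) -> tx -0.60 ty 0.53 tz -0.10 turn 0.0
238 [[68.7, -4.9, 103.5], [79.9, 2.5, 126.8], [102.0, 22.0, 139.5]]
36 [[71.8, 24.0, 104.2], [74.7, 30.0, 123.8], [114.3, 35.1, 133.9]]
```

Emit:
apply_moves(
  motion=[
    {"tx": -0.15, "ty": 0.13, "tz": 0, "turn": 0, "jaw": 1},
    {"tx": -0.3, "ty": 0.27, "tz": 0, "turn": 0, "jaw": 1},
    {"tx": -0.45, "ty": 0.4, "tz": 0, "turn": 0, "jaw": 1},
    {"tx": -0.52, "ty": 0.47, "tz": 0, "turn": 0, "jaw": 1},
    {"tx": -0.52, "ty": 0.47, "tz": 0, "turn": 0, "jaw": 1},
  ],
)

```text
time_s: 13.23
position: [0.6015, -0.1279, 0.1297]
tool_rot: [[-0.684, 0.73, -0.012], [0.73, 0.684, 0.002], [0.009, -0.007, -1.0]]
ft_force: [-0.5, -0.3, -0.1]
grip_width: 0.0854
```

Emit:
apply_moves(
  motion=[
    {"tx": -0.07, "ty": 0.07, "tz": 0, "turn": 0, "jaw": 1},
    {"tx": -0.15, "ty": 0.13, "tz": 0, "turn": 0, "jaw": 1},
    {"tx": -0.15, "ty": 0.13, "tz": 0, "turn": 0, "jaw": 1},
  ],
)

```text
time_s: 13.48
position: [0.6036, -0.1282, 0.1297]
tool_rot: [[-0.684, 0.73, -0.012], [0.73, 0.684, 0.002], [0.009, -0.007, -1.0]]
ft_force: [-0.7, 0.3, 0.5]
grip_width: 0.0853
```

```bash
python3 - <<'E'
from path import *
plan([(38,-18.5,131,138)])
for n in('side','top'):
    im,d,W,c=cloud(n); S=toS(W); hsv=cv2.cvtColor(im,cv2.COLOR_RGB2HSV)
    X,Y,Z=S[...,0],S[...,1],S[...,2]
    m=(abs(X-85)<35)&(abs(Y-15)<25)&(Z>97)&(Z<145)&(hsv[...,1]>80)
    p=S[m];print(len(p),np.percentile(p,[2,50,98],axis=0).round(1).tolist() if len(p) else 0)
    save('c_%s.png'%n,im[110:300,230:430].repeat(3,0).repeat(3,1))
E
```

```text
now t=13.48 [ 36.3 -18.5 129.7] 138.0 tilt [-0.012  0.002 -1.   ] F [-0.7  0.3  0.5] M [ 0.    0.02 -0.  ] w 0.0853 q [-23.  34.  73.  -0.  73. -66.]
(38, -18.5, 131, 138) -> tx -0.13 ty 0.12 tz -0.13 turn 0.0
234 [[78.0, -4.6, 102.8], [89.7, 2.9, 126.4], [115.6, 20.8, 139.0]]
32 [[81.0, 24.8, 107.7], [83.2, 30.6, 121.4], [113.2, 35.0, 133.4]]
```

View pics/c_side.png

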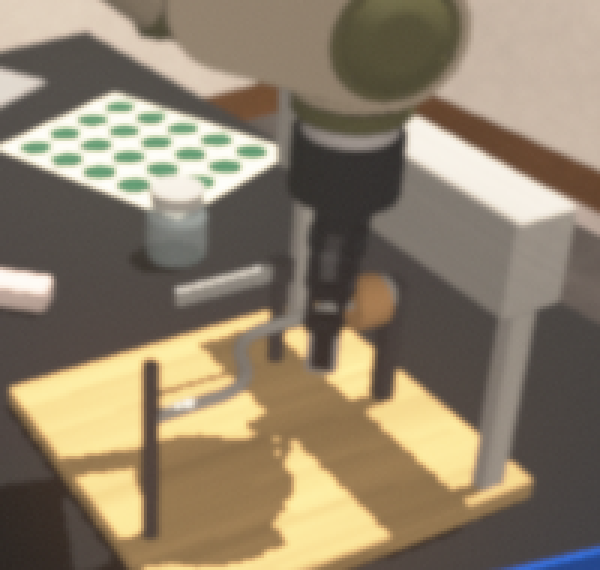

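Emit:
apply_moves(
  motion=[
    {"tx": -0.07, "ty": 0.07, "tz": 0, "turn": 0, "jaw": 1},
    {"tx": -0.07, "ty": 0.07, "tz": 0, "turn": 0, "jaw": 1},
    {"tx": -0.07, "ty": 0.07, "tz": 0, "turn": 0, "jaw": 1},
  ],
)

```text
time_s: 13.83
position: [0.6045, -0.1282, 0.1297]
tool_rot: [[-0.684, 0.73, -0.012], [0.73, 0.684, 0.002], [0.009, -0.007, -1.0]]
ft_force: [-0.6, -0.2, -0.4]
grip_width: 0.0855
```

```bash
python3 - <<'E'
from path import *
plan([])
E
```

```text
now t=13.83 [ 37.2 -18.5 129.7] 138.0 tilt [-0.012  0.002 -1.   ] F [-0.6 -0.2 -0.4] M [-0.02  0.02  0.  ] w 0.0855 q [-23.  35.  73.  -0.  73. -66.]
```

Emit:
apply_moves(
  motion=[
    {"tx": -0.07, "ty": 0.07, "tz": 0, "turn": 0, "jaw": 1},
    {"tx": -0.07, "ty": 0.07, "tz": 0, "turn": 0, "jaw": 1},
    {"tx": -0.07, "ty": 0.07, "tz": 0, "turn": 0, "jaw": 1},
  ],
)

```text
time_s: 14.08
position: [0.6054, -0.1282, 0.1296]
tool_rot: [[-0.684, 0.73, -0.012], [0.73, 0.684, 0.002], [0.009, -0.007, -1.0]]
ft_force: [-0.5, 1.5, 0.1]
grip_width: 0.0851
```

```bash
python3 - <<'E'
from path import *
plan([])
E
```

```text
now t=14.08 [ 38.1 -18.4 129.6] 138.0 tilt [-0.012  0.002 -1.   ] F [-0.6  1.4  0.1] M [-0.01  0.03  0.04] w 0.0851 q [-23.  35.  72.  -0.  74. -66.]
```

```bash
python3 - <<'E'
from path import *
for n in('wrist','side','top'):
    im,d,W,c=cloud(n); S=toS(W); v=cv2.cvtColor(im,cv2.COLOR_RGB2HSV)[...,2]
    X,Y,Z=S[...,0],S[...,1],S[...,2]
    m=(Z>173)&(Z<252)&(X>50)&(X<110)&(Y>-60)&(Y<80)&(v<70); p=S[m]
    print(n,len(p),np.percentile(p,[50,90,99],axis=0).round(1).tolist() if len(p) else 0)
    m=(Z>178)&(Z<247)&(X>85)&(X<110)&(Y>-110)&(Y<140)&(v>=90); p=S[m]
    print(' bar',len(p),np.percentile(p,[1,50,99],axis=0).round(1).tolist() if len(p) else 0)
    hsv=cv2.cvtColor(im,cv2.COLOR_RGB2HSV); m=(abs(X-85)<35)&(abs(Y-15)<25)&(Z>97)&(Z<145)&(hsv[...,1]>80)
    p=S[m];print(' bead',len(p),np.percentile(p,[2,50,98],axis=0).round(1).tolist() if len(p) else 0)
E
```

```text
wrist 9370 [[73.3, 29.2, 184.6], [85.3, 39.7, 199.2], [90.0, 43.1, 204.6]]
 bar 123 [[95.8, 12.4, 178.1], [97.4, 45.0, 179.4], [98.8, 48.0, 181.8]]
 bead 2016 [[60.1, -2.4, 104.0], [80.9, 27.2, 127.0], [104.4, 35.2, 142.9]]
side 18 [[56.1, -23.0, 217.8], [59.1, -20.8, 248.7], [63.2, -19.9, 250.8]]
 bar 1230 [[96.0, -109.0, 179.0], [98.3, -54.6, 211.8], [100.6, 137.7, 246.2]]
 bead 230 [[79.7, -5.0, 102.8], [91.8, 2.8, 126.8], [111.2, 20.8, 138.8]]
top 46 [[75.9, 36.0, 202.2], [79.2, 39.9, 228.3], [81.1, 41.4, 232.3]]
 bar 383 [[98.4, 34.8, 180.0], [99.9, 85.0, 217.3], [102.5, 136.8, 246.6]]
 bead 33 [[82.7, 24.9, 108.1], [85.8, 30.6, 125.7], [111.7, 34.6, 133.2]]
```

Emit:
apply_moves(
  motion=[
    {"tx": -0.07, "ty": 0.06, "tz": 0, "turn": 0, "jaw": 1},
    {"tx": -0.07, "ty": 0.06, "tz": 0, "turn": 0, "jaw": 1},
    {"tx": -0.07, "ty": 0.06, "tz": 0, "turn": 0, "jaw": 1},
  ],
)

```text
time_s: 14.48
position: [0.6057, -0.1282, 0.1296]
tool_rot: [[-0.684, 0.729, -0.013], [0.729, 0.684, 0.002], [0.011, -0.008, -1.0]]
ft_force: [-5.8, -1.0, 1.1]
grip_width: 0.0854
```

```bash
python3 - <<'E'
from path import *
plan([])
E
```

```text
now t=14.48 [ 38.5 -18.4 129.6] 138.1 tilt [-0.013  0.002 -1.   ] F [-5.7 -1.5  1.1] M [0.07 0.52 0.23] w 0.0854 q [-23.  35.  72.  -0.  74. -66.]
```

Emit:
apply_moves(
  motion=[
    {"tx": -0.07, "ty": 0.06, "tz": 0, "turn": 0, "jaw": 1},
    {"tx": -0.07, "ty": 0.06, "tz": 0, "turn": 0, "jaw": 1},
    {"tx": -0.07, "ty": 0.06, "tz": 0, "turn": 0, "jaw": 1},
  ],
)

```text
time_s: 14.73
position: [0.6058, -0.1282, 0.1295]
tool_rot: [[-0.684, 0.729, -0.016], [0.729, 0.684, 0.002], [0.012, -0.01, -1.0]]
ft_force: [-6.9, 0.3, 3.1]
grip_width: 0.0853
```

```bash
python3 - <<'E'
from path import *
plan([])
E
```

```text
now t=14.73 [ 38.5 -18.3 129.5] 138.1 tilt [-0.016  0.002 -1.   ] F [-6.9 -0.3  3.1] M [0.08 0.65 0.39] w 0.0853 q [-23.  35.  72.  -0.  74. -66.]
```

Emit:
apply_moves(
  motion=[
    {"tx": 0.4, "ty": -0.36, "tz": 0, "turn": 0, "jaw": 1},
    {"tx": 1.2, "ty": -1.08, "tz": 0, "turn": 0, "jaw": 1},
    {"tx": 2, "ty": -1.8, "tz": -0.6, "turn": 0, "jaw": 1},
    {"tx": 3, "ty": -2.7, "tz": -1.2, "turn": 0, "jaw": 1},
    {"tx": 3.7, "ty": -3.3, "tz": -2, "turn": 0, "jaw": 1},
  ],
)

```text
time_s: 15.15
position: [0.5554, -0.1236, 0.1507]
tool_rot: [[-0.684, 0.729, -0.016], [0.729, 0.684, 0.003], [0.013, -0.01, -1.0]]
ft_force: [0.5, 0.2, 0.4]
grip_width: 0.0852
```

```bash
python3 - <<'E'
from path import *
plan([])
out=[]
for n in('wrist','side','top'):
    im,d,W,c=cloud(n); S=toS(W); hsv=cv2.cvtColor(im,cv2.COLOR_RGB2HSV)
    X,Y,Z=S[...,0],S[...,1],S[...,2]
    m=(abs(X-92)<30)&(abs(Y-15.5)<23)&(Z>97)&(Z<145)&(hsv[...,1]>80)
    p=S[m];print(n,len(p),np.percentile(p,[1,3,50,97,99],axis=0).round(1).tolist() if len(p) else 0)
    # rear face plane points near rod height
    q=p[(p[:,0]<90)&(abs(p[:,2]-117)<12)&(abs(p[:,1]-15.5)<14)]
    if len(q): print('  rear',len(q),np.median(q[:,0]).round(1))
    u=proj(c,toW([[82.2,15.5,117],[110.2,15.5,120],[96.2,15.5,137]])); print(u.round(0).tolist())
    k=u[0].astype(int); cr=im[max(k[1]-38,0):k[1]+38,max(k[0]-45,0):k[0]+45]; out.append(cv2.resize(cr,(390,330),interpolation=cv2.INTER_CUBIC))
save('home.png',np.hstack(out[:2]))
E
```

```text
now t=15.15 [-12.1 -18.1 150.7] 138.1 tilt [-0.016  0.003 -1.   ] F [0.5 0.2 0.4] M [-0.02 -0.04 -0.  ] w 0.0852 q [-24.  29.  79.  -0.  72. -67.]
wrist 404 [[79.9, 25.2, 102.6], [80.1, 25.7, 103.5], [81.2, 31.8, 118.5], [93.2, 35.5, 129.4], [96.1, 35.6, 130.0]]
  rear 80 80.8
[[383.0, 294.0], [408.0, 323.0], [410.0, 330.0]]
side 287 [[80.0, -5.1, 99.3], [80.4, -3.9, 102.8], [88.7, 5.8, 127.6], [111.4, 29.4, 139.3], [118.7, 31.0, 140.1]]
  rear 43 81.8
[[347.0, 212.0], [357.0, 208.0], [352.0, 203.0]]
top 125 [[82.5, 11.4, 107.4], [83.0, 12.3, 111.2], [95.4, 25.2, 133.5], [110.2, 34.4, 139.6], [111.9, 35.1, 140.6]]
  rear 11 83.8
[[318.0, 146.0], [319.0, 135.0], [319.0, 139.0]]
```

View pics/home.png

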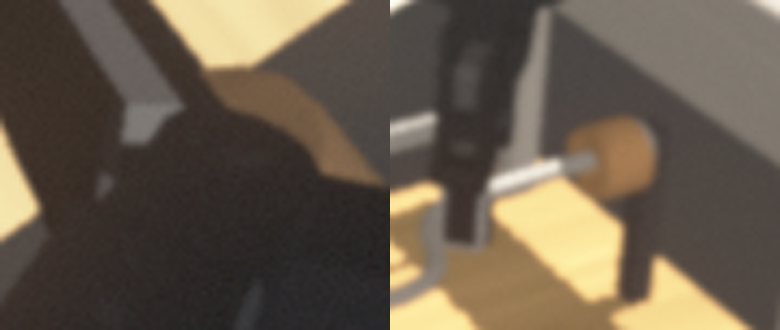

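Emit:
apply_moves(
  motion=[
    {"tx": -0.9, "ty": -1, "tz": 0, "turn": 0, "jaw": 1},
    {"tx": -1.87, "ty": -2.08, "tz": 0, "turn": 0, "jaw": 1},
    {"tx": -1.87, "ty": -2.08, "tz": 1.2, "turn": 0, "jaw": 1},
    {"tx": -1.87, "ty": -2.08, "tz": 2.5, "turn": 0, "jaw": 1},
    {"tx": -1.87, "ty": -2.08, "tz": 3.5, "turn": 0, "jaw": 1},
  ],
)

```text
time_s: 15.72
position: [0.5539, -0.1534, 0.1152]
tool_rot: [[-0.683, 0.73, -0.014], [0.73, 0.683, 0.002], [0.011, -0.009, -1.0]]
ft_force: [-0.1, -0.1, -0.5]
grip_width: 0.0851
```

Emit:
apply_moves(
  motion=[
    {"tx": 0.2, "ty": 0.22, "tz": 0, "turn": 0, "jaw": 1},
    {"tx": 0.33, "ty": 0.37, "tz": 0, "turn": 0, "jaw": 1},
    {"tx": 0.4, "ty": 0.44, "tz": 0, "turn": 0, "jaw": 1},
    {"tx": 0.4, "ty": 0.44, "tz": 0, "turn": 0, "jaw": 1},
  ],
)

```text
time_s: 16.05
position: [0.5547, -0.1474, 0.1158]
tool_rot: [[-0.683, 0.73, -0.013], [0.73, 0.683, 0.001], [0.01, -0.009, -1.0]]
ft_force: [0.4, 0.1, 0.2]
grip_width: 0.0853
```

```bash
python3 - <<'E'
from path import *
plan([])
E
```

```text
now t=16.05 [-10.7 -41.9 115.8] 138.0 tilt [-0.013  0.001 -1.   ] F [0.4 0.2 0.2] M [ 0.01  0.01 -0.05] w 0.0853 q [-27.  32.  81.  -0.  68. -70.]
```

Not touching the rod yet, so I'm moving on by small steps.

Emit:
apply_moves(
  motion=[
    {"tx": 0.07, "ty": 0.07, "tz": 0, "turn": 0, "jaw": 1},
    {"tx": 0.14, "ty": 0.15, "tz": 0, "turn": 0, "jaw": 1},
    {"tx": 0.2, "ty": 0.22, "tz": 0, "turn": 0, "jaw": 1},
    {"tx": 0.2, "ty": 0.22, "tz": 0, "turn": 0, "jaw": 1},
  ],
)

```text
time_s: 16.38
position: [0.5551, -0.1442, 0.116]
tool_rot: [[-0.684, 0.73, -0.013], [0.73, 0.684, 0.001], [0.01, -0.009, -1.0]]
ft_force: [0.1, -1.0, -0.4]
grip_width: 0.0851
```

```bash
python3 - <<'E'
from path import *
plan([])
E
```

```text
now t=16.38 [-10.7 -38.7 116. ] 138.0 tilt [-0.013  0.001 -1.   ] F [ 0.2 -1.  -0.4] M [ 0.02 -0.04  0.04] w 0.0851 q [-26.  32.  81.  -0.  68. -69.]
```

Emit:
apply_moves(
  motion=[
    {"tx": 0.07, "ty": 0.07, "tz": 0, "turn": 0, "jaw": 1},
    {"tx": 0.1, "ty": 0.11, "tz": 0, "turn": 0, "jaw": 1},
    {"tx": 0.1, "ty": 0.11, "tz": 0, "turn": 0, "jaw": 1},
  ],
)

```text
time_s: 16.63
position: [0.5552, -0.1427, 0.1161]
tool_rot: [[-0.684, 0.73, -0.013], [0.73, 0.684, 0.001], [0.01, -0.009, -1.0]]
ft_force: [0.2, 0.8, -0.0]
grip_width: 0.0852
```

```bash
python3 - <<'E'
from path import *
plan([])
E
```

```text
now t=16.63 [-10.7 -37.1 116.1] 138.0 tilt [-0.013  0.001 -1.   ] F [ 0.2  0.8 -0. ] M [ 0.01  0.03 -0.01] w 0.0852 q [-26.  32.  81.  -0.  68. -69.]
```

Emit:
apply_moves(
  motion=[
    {"tx": 0.07, "ty": 0.07, "tz": 0, "turn": 0, "jaw": 1},
    {"tx": 0.13, "ty": 0.15, "tz": 0, "turn": 0, "jaw": 1},
    {"tx": 0.13, "ty": 0.15, "tz": 0, "turn": 0, "jaw": 1},
  ],
)

```text
time_s: 16.88
position: [0.5554, -0.1405, 0.116]
tool_rot: [[-0.684, 0.73, -0.013], [0.73, 0.684, 0.001], [0.01, -0.009, -1.0]]
ft_force: [1.1, -0.9, -0.6]
grip_width: 0.0851
```

```bash
python3 - <<'E'
from path import *
plan([])
E
```

```text
now t=16.88 [-10.7 -34.9 116. ] 138.0 tilt [-0.013  0.001 -1.   ] F [ 1.2 -0.8 -0.6] M [-0.03 -0.01  0.02] w 0.0851 q [-26.  32.  81.  -0.  68. -69.]
```

Emit:
apply_moves(
  motion=[
    {"tx": 0.07, "ty": 0.07, "tz": 0, "turn": 0, "jaw": 1},
    {"tx": 0.13, "ty": 0.15, "tz": 0, "turn": 0, "jaw": 1},
    {"tx": 0.13, "ty": 0.15, "tz": 0, "turn": 0, "jaw": 1},
  ],
)

```text
time_s: 17.13
position: [0.5556, -0.1387, 0.1161]
tool_rot: [[-0.684, 0.73, -0.013], [0.73, 0.684, 0.0], [0.009, -0.009, -1.0]]
ft_force: [0.7, -2.6, -0.3]
grip_width: 0.0853
```

```bash
python3 - <<'E'
from path import *
plan([])
E
```

```text
now t=17.13 [-10.6 -33.2 116.1] 138.0 tilt [-0.013  0.    -1.   ] F [ 0.9 -2.5 -0.3] M [-0.4   0.11 -0.09] w 0.0853 q [-26.  31.  81.  -0.  68. -69.]
```

Emit:
apply_moves(
  motion=[
    {"tx": 0.1, "ty": 0.11, "tz": 0, "turn": 0, "jaw": 1},
    {"tx": 0.1, "ty": 0.11, "tz": 0, "turn": 0, "jaw": 1},
    {"tx": 0.1, "ty": 0.11, "tz": 0, "turn": 0, "jaw": 1},
  ],
)

```text
time_s: 17.38
position: [0.5557, -0.1382, 0.1161]
tool_rot: [[-0.683, 0.73, -0.013], [0.73, 0.683, -0.001], [0.008, -0.011, -1.0]]
ft_force: [-0.8, -6.7, -0.5]
grip_width: 0.0852
```

```bash
python3 - <<'E'
from path import *
plan([])
for i in range(3):
    get_image('top'); s=telemetry.observe(); print(s['ft_force'].round(2),s['wrist_torque'].round(3))
E
```

```text
now t=17.38 [-10.6 -32.6 116.1] 138.0 tilt [-0.013 -0.001 -1.   ] F [-0.2 -6.8 -0.5] M [-0.99  0.24 -0.2 ] w 0.0852 q [-26.  31.  81.  -0.  68. -69.]
[-1.5  -6.79 -1.44] [-0.997  0.165 -0.209]
[-1.01 -6.29 -1.47] [-0.99   0.24  -0.175]
[-1.98 -6.03 -1.01] [-0.996  0.199 -0.124]
```

```bash
python3 - <<'E'
from path import *
plan([(-10.6,-45,116,138),(-10.6,-45,155,138),(22,-28.6,155,152),(30,-28.6,130,152),(40,-28.6,130,152)])
E
```

```text
now t=17.53 [-10.6 -32.6 116.1] 138.0 tilt [-0.013 -0.001 -1.   ] F [-1.5 -6.2 -1. ] M [-1.    0.2  -0.12] w 0.0853 q [-26.  31.  81.  -0.  68. -69.]
(-10.6, -45, 116, 138) -> tx -0.83 ty -0.92 tz 0.01 turn 0.0
(-10.6, -45, 155, 138) -> tx 0.00 ty 0.00 tz -3.90 turn 0.0
(22, -28.6, 155, 152) -> tx -1.33 ty 3.40 tz -0.00 turn -14.0
(30, -28.6, 130, 152) -> tx -0.71 ty 0.38 tz 2.50 turn 0.0
(40, -28.6, 130, 152) -> tx -0.88 ty 0.47 tz -0.00 turn 0.0
```

Emit:
apply_moves(
  motion=[
    {"tx": -0.83, "ty": -0.92, "tz": 0, "turn": 0, "jaw": 1},
    {"tx": -0.83, "ty": -0.92, "tz": -1.3, "turn": 0, "jaw": 1},
    {"tx": -0.83, "ty": -0.92, "tz": -2.6, "turn": 0, "jaw": 1},
    {"tx": -0.83, "ty": -0.92, "tz": -3.9, "turn": 0, "jaw": 1},
    {"tx": -0.83, "ty": -0.92, "tz": -3.9, "turn": 0, "jaw": 1},
  ],
)

```text
time_s: 17.95
position: [0.556, -0.1514, 0.1574]
tool_rot: [[-0.683, 0.73, -0.009], [0.73, 0.683, -0.003], [0.004, -0.009, -1.0]]
ft_force: [-0.7, -0.3, -0.3]
grip_width: 0.0854
```

Emit:
apply_moves(
  motion=[
    {"tx": -0.4, "ty": 1.0, "tz": 0, "turn": -4, "jaw": 1},
    {"tx": -0.8, "ty": 2.0, "tz": 0, "turn": -8, "jaw": 1},
    {"tx": -1.1, "ty": 2.8, "tz": 0, "turn": -12, "jaw": 1},
    {"tx": -1.33, "ty": 3.4, "tz": 0, "turn": -14, "jaw": 1},
    {"tx": -1.33, "ty": 3.4, "tz": 0, "turn": -14, "jaw": 1},
  ],
)

```text
time_s: 18.37
position: [0.5904, -0.1377, 0.1561]
tool_rot: [[-0.841, 0.542, -0.01], [0.542, 0.841, -0.002], [0.007, -0.007, -1.0]]
ft_force: [0.1, -0.1, 0.0]
grip_width: 0.0856
```

```bash
python3 - <<'E'
from path import *
plan([(30,-28.6,130,152),(40,-28.6,130,152)])
E
```

```text
now t=18.37 [ 24.  -29.2 156.1] 152.1 tilt [-0.01  -0.002 -1.   ] F [ 0.1 -0.1  0. ] M [-0.01 -0.01 -0.01] w 0.0856 q [-24.  32.  73.  -0.  76. -81.]
(30, -28.6, 130, 152) -> tx -0.50 ty 0.33 tz 2.61 turn 0.1
(40, -28.6, 130, 152) -> tx -0.88 ty 0.47 tz -0.00 turn 0.0
```

Emit:
apply_moves(
  motion=[
    {"tx": -0.2, "ty": 0.1, "tz": 0.9, "turn": 0, "jaw": 1},
    {"tx": -0.5, "ty": 0.33, "tz": 1.7, "turn": 0, "jaw": 1},
    {"tx": -0.5, "ty": 0.33, "tz": 2.3, "turn": 0, "jaw": 1},
    {"tx": -0.5, "ty": 0.33, "tz": 2.6, "turn": 0, "jaw": 1},
    {"tx": -0.5, "ty": 0.33, "tz": 2.6, "turn": 0, "jaw": 1},
  ],
)

```text
time_s: 18.78
position: [0.5958, -0.1378, 0.1293]
tool_rot: [[-0.84, 0.542, -0.011], [0.542, 0.84, -0.002], [0.008, -0.007, -1.0]]
ft_force: [0.3, 0.7, -1.1]
grip_width: 0.0853
```

Emit:
apply_moves(
  motion=[
    {"tx": -0.3, "ty": 0.16, "tz": 0, "turn": 0, "jaw": 1},
    {"tx": -0.6, "ty": 0.32, "tz": 0, "turn": 0, "jaw": 1},
    {"tx": -0.88, "ty": 0.47, "tz": 0, "turn": 0, "jaw": 1},
    {"tx": -1.06, "ty": 0.56, "tz": 0, "turn": 0, "jaw": 1},
    {"tx": -1.06, "ty": 0.56, "tz": 0, "turn": 0, "jaw": 1},
  ],
)

```text
time_s: 19.2
position: [0.6083, -0.1389, 0.1292]
tool_rot: [[-0.84, 0.542, -0.01], [0.542, 0.84, -0.002], [0.007, -0.007, -1.0]]
ft_force: [0.3, 0.5, -0.4]
grip_width: 0.0851
```

```bash
python3 - <<'E'
from path import *
plan([])
E
```

```text
now t=19.20 [ 41.9 -28.8 129.2] 152.1 tilt [-0.01  -0.002 -1.   ] F [ 0.3  0.5 -0.4] M [-0.   -0.05 -0.01] w 0.0851 q [-24.  35.  72.  -0.  74. -81.]
```

Emit:
apply_moves(
  motion=[
    {"tx": -0.09, "ty": 0.05, "tz": 0, "turn": 0, "jaw": 1},
    {"tx": -0.18, "ty": 0.09, "tz": 0, "turn": 0, "jaw": 1},
    {"tx": -0.18, "ty": 0.09, "tz": 0, "turn": 0, "jaw": 1},
  ],
)

```text
time_s: 19.45
position: [0.6104, -0.1391, 0.1291]
tool_rot: [[-0.84, 0.542, -0.01], [0.542, 0.84, -0.002], [0.007, -0.007, -1.0]]
ft_force: [-0.5, 0.3, 0.4]
grip_width: 0.0855
```

```bash
python3 - <<'E'
from path import *
plan([])
E
```

```text
now t=19.45 [ 44.  -28.8 129.1] 152.1 tilt [-0.01  -0.002 -1.   ] F [-0.6  0.3  0.4] M [-0.02 -0.05 -0.03] w 0.0855 q [-24.  35.  71.  -0.  74. -81.]
```

Continuing in steps of about 1 mm, checking force and moment after each one.

Emit:
apply_moves(
  motion=[
    {"tx": -0.1, "ty": 0.05, "tz": 0, "turn": 0, "jaw": 1},
    {"tx": -0.1, "ty": 0.05, "tz": 0, "turn": 0, "jaw": 1},
    {"tx": -0.1, "ty": 0.05, "tz": 0, "turn": 0, "jaw": 1},
  ],
)

```text
time_s: 19.7
position: [0.6116, -0.1392, 0.1292]
tool_rot: [[-0.84, 0.542, -0.01], [0.542, 0.84, -0.002], [0.007, -0.007, -1.0]]
ft_force: [-0.0, -0.3, 0.7]
grip_width: 0.0854
```

```bash
python3 - <<'E'
from path import *
plan([])
E
```

```text
now t=19.70 [ 45.2 -28.9 129.2] 152.1 tilt [-0.01  -0.002 -1.   ] F [ 0.  -0.3  0.7] M [ 0.04 -0.08  0.01] w 0.0854 q [-23.  35.  71.  -0.  74. -81.]
```

Emit:
apply_moves(
  motion=[
    {"tx": -0.1, "ty": 0.05, "tz": 0, "turn": 0, "jaw": 1},
    {"tx": -0.1, "ty": 0.05, "tz": 0, "turn": 0, "jaw": 1},
    {"tx": -0.1, "ty": 0.05, "tz": 0, "turn": 0, "jaw": 1},
  ],
)

```text
time_s: 19.95
position: [0.6128, -0.1394, 0.1291]
tool_rot: [[-0.84, 0.542, -0.01], [0.542, 0.84, -0.002], [0.007, -0.007, -1.0]]
ft_force: [0.9, 0.5, -0.3]
grip_width: 0.0854
```

```bash
python3 - <<'E'
from path import *
plan([])
E
```

```text
now t=19.95 [ 46.4 -28.9 129.1] 152.1 tilt [-0.01  -0.002 -1.   ] F [ 0.8  0.6 -0.3] M [ 0.1  -0.03 -0.02] w 0.0854 q [-23.  36.  71.  -0.  74. -81.]
```

Emit:
apply_moves(
  motion=[
    {"tx": -0.1, "ty": 0.05, "tz": 0, "turn": 0, "jaw": 1},
    {"tx": -0.1, "ty": 0.05, "tz": 0, "turn": 0, "jaw": 1},
    {"tx": -0.1, "ty": 0.05, "tz": 0, "turn": 0, "jaw": 1},
  ],
)

```text
time_s: 20.2
position: [0.614, -0.1395, 0.1291]
tool_rot: [[-0.84, 0.542, -0.009], [0.542, 0.84, -0.002], [0.007, -0.007, -1.0]]
ft_force: [0.9, 0.0, 0.2]
grip_width: 0.0854
```

```bash
python3 - <<'E'
from path import *
plan([])
for i in range(2):
    get_image('top'); s=telemetry.observe(); print(s['ft_force'].round(2),s['wrist_torque'].round(3))
E
```

```text
now t=20.20 [ 47.6 -28.9 129.1] 152.1 tilt [-0.009 -0.002 -1.   ] F [0.9 0.1 0.2] M [ 0.02 -0.06 -0.06] w 0.0854 q [-23.  36.  71.  -0.  74. -81.]
[-0.02  0.05 -0.44] [ 0.042 -0.013  0.025]
[0.06 0.7  0.  ] [-0.013 -0.044 -0.058]
```

Emit:
apply_moves(
  motion=[
    {"tx": -0.1, "ty": 0.05, "tz": 0, "turn": 0, "jaw": 1},
    {"tx": -0.1, "ty": 0.05, "tz": 0, "turn": 0, "jaw": 1},
    {"tx": -0.1, "ty": 0.05, "tz": 0, "turn": 0, "jaw": 1},
  ],
)

```text
time_s: 20.55
position: [0.6151, -0.1397, 0.1291]
tool_rot: [[-0.84, 0.542, -0.009], [0.542, 0.84, -0.002], [0.007, -0.007, -1.0]]
ft_force: [-1.2, 0.1, 0.2]
grip_width: 0.0853
```

```bash
python3 - <<'E'
from path import *
plan([])
E
```

```text
now t=20.55 [ 48.7 -29.  129.1] 152.1 tilt [-0.009 -0.002 -1.   ] F [-1.2 -0.   0.2] M [-0.01 -0.03 -0.03] w 0.0853 q [-23.  36.  70.  -0.  74. -80.]
```

Emit:
apply_moves(
  motion=[
    {"tx": -0.1, "ty": 0.05, "tz": 0, "turn": 0, "jaw": 1},
    {"tx": -0.1, "ty": 0.05, "tz": 0, "turn": 0, "jaw": 1},
    {"tx": -0.1, "ty": 0.05, "tz": 0, "turn": 0, "jaw": 1},
  ],
)

```text
time_s: 20.8
position: [0.6156, -0.1397, 0.1291]
tool_rot: [[-0.84, 0.542, -0.011], [0.542, 0.84, -0.002], [0.008, -0.008, -1.0]]
ft_force: [-5.3, 0.3, 2.5]
grip_width: 0.0847
```

```bash
python3 - <<'E'
from path import *
plan([])
for n in('side','top','wrist'):
    im,d,W,c=cloud(n); S=toS(W); hsv=cv2.cvtColor(im,cv2.COLOR_RGB2HSV)
    X,Y,Z=S[...,0],S[...,1],S[...,2]
    m=(abs(X-92)<30)&(abs(Y-15.5)<23)&(Z>97)&(Z<145)&(hsv[...,1]>80)
    p=S[m];print(n,len(p),np.percentile(p,[1,3,50,97,99],axis=0)[:,0].round(1).tolist() if len(p) else 0)
    m=(Z>170)&(Z<252)&(X>50)&(X<110)&(Y>-70)&(Y<80)&(hsv[...,2]<70); p=S[m]; print('   grip',len(p),np.percentile(p,[50,99,99.9],axis=0).round(1).tolist() if len(p) else 0)
E
```

```text
now t=20.80 [ 49.3 -29.  129.1] 152.1 tilt [-0.011 -0.002 -1.   ] F [-5.3 -0.1  2.5] M [0.09 0.68 0.21] w 0.0847 q [-23.  36.  70.  -0.  74. -80.]
side 17 [80.2, 80.3, 83.4, 91.4, 91.8]
   grip 45 [[56.2, -54.1, 217.2], [74.1, 41.1, 251.5], [75.2, 42.8, 251.6]]
top 42 [83.1, 83.2, 86.6, 110.7, 113.6]
   grip 77 [[73.7, 31.5, 206.9], [92.8, 39.1, 230.7], [92.8, 39.3, 231.3]]
wrist 1837 [63.1, 64.9, 81.6, 101.1, 104.1]
   grip 10323 [[70.1, 26.0, 184.3], [88.7, 40.4, 204.1], [89.9, 41.5, 205.4]]
```

The moment arm is now 0.145 m, which puts the contact at bead height, so the bead is against the stop. The first touch, at 0.10–0.11 m, was probably the knuckle on the bar edge. I'm backing off and heading for the keeper's +y side.

Emit:
apply_moves(
  motion=[
    {"tx": 0.4, "ty": -0.21, "tz": 0, "turn": 0, "jaw": 1},
    {"tx": 1.2, "ty": -0.64, "tz": 0, "turn": 0, "jaw": 1},
    {"tx": 2.2, "ty": -1.17, "tz": 0, "turn": 0, "jaw": 1},
    {"tx": 3.2, "ty": -1.7, "tz": -1.5, "turn": 0, "jaw": 1},
    {"tx": 4.2, "ty": -2.23, "tz": -4, "turn": 0, "jaw": 1},
  ],
)

```text
time_s: 21.37
position: [0.5672, -0.1351, 0.1677]
tool_rot: [[-0.84, 0.542, -0.015], [0.542, 0.84, 0.0], [0.013, -0.008, -1.0]]
ft_force: [-0.0, 0.6, 0.0]
grip_width: 0.0853
```

```bash
python3 - <<'E'
from path import *
plan([(-5,60,190,175),(-8,165,190,210),(-8,165,98,210)])
for n in('side','top'):
    im,d,W,c=cloud(n); S=toS(W); hsv=cv2.cvtColor(im,cv2.COLOR_RGB2HSV)
    X,Y,Z=S[...,0],S[...,1],S[...,2]
    m=(abs(X-92)<30)&(abs(Y-15.5)<23)&(Z>97)&(Z<145)&(hsv[...,1]>80)
    p=S[m];print(n,len(p),np.percentile(p,[1,3,50,97,99],axis=0)[:,0].round(1).tolist() if len(p) else 0)
    q=p[(p[:,0]<90)&(abs(p[:,2]-117)<12)&(abs(p[:,1]-15.5)<14)]
    if len(q): print('  rear',len(q),np.median(q[:,0]).round(1))
    q=S[(Z>95)&(Z<118)&(Y>75)&(Y<125)&(X<60)&(X>-40)];print('keeper',len(q),q.mean(0).round(1), cv2.fitLine(q[:,:2].astype(np.float32),2,0,.01,.01).ravel().round(3))
E
```

```text
now t=21.37 [  0.6 -28.6 167.7] 152.1 tilt [-0.015  0.    -1.   ] F [-0.1  0.6  0. ] M [-0.01 -0.03  0.01] w 0.0853 q [-25.  29.  76.  -0.  76. -82.]
(-5, 60, 190, 175) -> tx 4.64 ty 7.56 tz -2.23 turn -22.9
(-8, 165, 190, 210) -> tx 1.21 ty 10.43 tz -0.00 turn -35.0
(-8, 165, 98, 210) -> tx -0.00 ty 0.00 tz 9.20 turn 0.0
side 283 [80.7, 81.0, 89.5, 112.3, 120.8]
  rear 48 82.3
keeper 182 [ 18.4 100.7 108.7] [ 1.00000e+00 -1.70000e-02  1.84460e+01  1.00668e+02]
top 170 [83.6, 83.8, 96.5, 111.1, 112.6]
  rear 8 84.5
keeper 83 [ 20.  102.3 111. ] [ 1.00000e+00 -1.70000e-02  2.00280e+01  1.02256e+02]
```

Emit:
apply_moves(
  motion=[
    {"tx": 0.4, "ty": 0.6, "tz": -1.5, "turn": -4, "jaw": 1},
    {"tx": 1.5, "ty": 2.4, "tz": -2.2, "turn": -9, "jaw": 1},
    {"tx": 2.8, "ty": 4.6, "tz": -2.2, "turn": -14, "jaw": 1},
    {"tx": 3.8, "ty": 6.2, "tz": -2.2, "turn": -19, "jaw": 1},
    {"tx": 4.64, "ty": 7.56, "tz": -2.2, "turn": -22.9, "jaw": 1},
  ],
)

```text
time_s: 21.88
position: [0.5711, -0.0458, 0.1945]
tool_rot: [[-0.986, 0.168, -0.005], [0.168, 0.986, -0.004], [0.004, -0.005, -1.0]]
ft_force: [1.0, 0.7, -0.4]
grip_width: 0.0854
```

Emit:
apply_moves(
  motion=[
    {"tx": 0.2, "ty": 2.1, "tz": 0, "turn": -7, "jaw": 1},
    {"tx": 0.5, "ty": 4.2, "tz": 0, "turn": -14, "jaw": 1},
    {"tx": 0.7, "ty": 6.3, "tz": 0, "turn": -21, "jaw": 1},
    {"tx": 1.0, "ty": 8.4, "tz": 0, "turn": -28, "jaw": 1},
    {"tx": 1.21, "ty": 10.43, "tz": 0, "turn": -35, "jaw": 1},
  ],
)

```text
time_s: 22.3
position: [0.5767, 0.0603, 0.1935]
tool_rot: [[-0.901, -0.434, -0.005], [-0.434, 0.901, -0.004], [0.006, -0.001, -1.0]]
ft_force: [0.8, -0.7, -1.2]
grip_width: 0.0852
```

```bash
python3 - <<'E'
from path import *
plan([(-3,168,180,210),(-3,168,98,210)])
E
```

```text
now t=22.30 [ -6.6 166.9 193.5] -149.4 tilt [-0.005 -0.004 -1.   ] F [ 0.9 -0.6 -1.2] M [ 0.01 -0.03 -0.  ] w 0.0852 q [  -6.   27.   75.   -0.   78. -121.]
(-3, 168, 180, 210) -> tx -0.36 ty -0.09 tz 1.35 turn 0.6
(-3, 168, 98, 210) -> tx -0.00 ty 0.00 tz 8.20 turn 0.0
```

Emit:
apply_moves(
  motion=[
    {"tx": -0.36, "ty": -0.09, "tz": 1.3, "turn": 0.6, "jaw": 1},
    {"tx": -0.36, "ty": -0.09, "tz": 3.5, "turn": 0.6, "jaw": 1},
    {"tx": -0.36, "ty": -0.09, "tz": 6, "turn": 0.6, "jaw": 1},
    {"tx": -0.36, "ty": -0.09, "tz": 8.5, "turn": 0.6, "jaw": 1},
    {"tx": -0.36, "ty": -0.09, "tz": 9.5, "turn": 0.6, "jaw": 1},
  ],
)

```text
time_s: 22.72
position: [0.5786, 0.0609, 0.095]
tool_rot: [[-0.906, -0.424, -0.009], [-0.424, 0.906, -0.003], [0.01, 0.001, -1.0]]
ft_force: [-1.3, -0.0, 0.1]
grip_width: 0.0853
```

```bash
cat > kp.py <<'E'
from path import *
def tcp(q,yaw=210):
    q_=r(q); u=np.array([-np.sin(q_),-np.cos(q_)]); n=np.array([-np.cos(q_),np.sin(q_)])
    rho=45+13*max(0,min(1,q/90)); P=np.array([77.2,100.5])+rho*u+3*n
    X=np.array([np.cos(r(yaw)),np.sin(r(yaw))]); Y=np.array([np.sin(r(yaw)),-np.cos(r(yaw))])
    cs=[-56*Y+s*11.3*X for s in np.linspace(-1,1,9)]; w=np.array([np.exp((c@-n)/1.5) for c in cs]); 
    c=(w[:,None]*cs).sum(0)/w.sum(); h=max(k@-n for k in cs); c=c+(-n)*(h-c@-n)
    return P-c
def krows(calls,z=98,yaw=210):
    s=telemetry.observe(); p=toS(s['position']); y=yawS(s['tool_rot']); plan([])
    for call in calls:
        a=r(y);c,sn=np.cos(a),np.sin(a);o=[]
        for q in call:
            g=np.array([*tcp(q),z]); d=g-p
            o.append('{"tx": %.2f, "ty": %.2f, "tz": %.2f, "turn": %.1f, "jaw": 1}'%((d[0]*c+d[1]*sn)/10,(d[0]*sn-d[1]*c)/10,-d[2]/10,(y-yaw+180)%360-180))
        print(call,g.round(1)); print('['+', '.join(o)+']'); p,y=g,yaw
if __name__=='__main__':
    krows([[98,94,90,86,82],[77,72,67,62,57],[52,47,42,37,32],[27,22,17,12,8]])
E
python3 kp.py
```

```text
now t=22.72 [ -4.7 167.7  95. ] -150.0 tilt [-0.009 -0.003 -1.   ] F [-1.2 -0.2  0.1] M [ 0.02 -0.06 -0.  ] w 0.0853 q [  -6.   34.   81.   -0.   66. -121.]
[98, 94, 90, 86, 82] [ -0.2 149.4  98. ]
[{"tx": -0.40, "ty": -0.44, "tz": -0.30, "turn": -0.0, "jaw": 1}, {"tx": -0.12, "ty": -0.75, "tz": -0.30, "turn": -0.0, "jaw": 1}, {"tx": 0.14, "ty": -1.08, "tz": -0.30, "turn": -0.0, "jaw": 1}, {"tx": 0.34, "ty": -1.44, "tz": -0.30, "turn": -0.0, "jaw": 1}, {"tx": 0.52, "ty": -1.81, "tz": -0.30, "turn": -0.0, "jaw": 1}]
[77, 72, 67, 62, 57] [  1.1 122.   98. ]
[{"tx": 0.22, "ty": -0.47, "tz": -0.00, "turn": 0.0, "jaw": 1}, {"tx": 0.46, "ty": -0.95, "tz": -0.00, "turn": 0.0, "jaw": 1}, {"tx": 0.71, "ty": -1.45, "tz": -0.00, "turn": 0.0, "jaw": 1}, {"tx": 1.00, "ty": -1.98, "tz": -0.00, "turn": 0.0, "jaw": 1}, {"tx": 1.26, "ty": -2.43, "tz": -0.00, "turn": 0.0, "jaw": 1}]
[52, 47, 42, 37, 32] [ 11.5 104.3  98. ]
[{"tx": 0.19, "ty": -0.41, "tz": -0.00, "turn": 0.0, "jaw": 1}, {"tx": 0.27, "ty": -0.84, "tz": -0.00, "turn": 0.0, "jaw": 1}, {"tx": 0.25, "ty": -1.26, "tz": -0.00, "turn": 0.0, "jaw": 1}, {"tx": 0.15, "ty": -1.67, "tz": -0.00, "turn": 0.0, "jaw": 1}, {"tx": -0.02, "ty": -2.05, "tz": -0.00, "turn": 0.0, "jaw": 1}]
[27, 22, 17, 12, 8] [30.1 98.6 98. ]
[{"tx": -0.21, "ty": -0.36, "tz": -0.00, "turn": 0.0, "jaw": 1}, {"tx": -0.47, "ty": -0.68, "tz": -0.00, "turn": 0.0, "jaw": 1}, {"tx": -0.75, "ty": -0.98, "tz": -0.00, "turn": 0.0, "jaw": 1}, {"tx": -1.06, "ty": -1.24, "tz": -0.00, "turn": 0.0, "jaw": 1}, {"tx": -1.32, "ty": -1.43, "tz": -0.00, "turn": 0.0, "jaw": 1}]
```

Emit:
apply_moves(
  motion=[
    {"tx": -0.4, "ty": -0.44, "tz": -0.3, "turn": 0, "jaw": 1},
    {"tx": -0.12, "ty": -0.75, "tz": -0.3, "turn": 0, "jaw": 1},
    {"tx": 0.14, "ty": -1.08, "tz": -0.3, "turn": 0, "jaw": 1},
    {"tx": 0.34, "ty": -1.44, "tz": -0.3, "turn": 0, "jaw": 1},
    {"tx": 0.52, "ty": -1.81, "tz": -0.3, "turn": 0, "jaw": 1},
  ],
)

```text
time_s: 23.13
position: [0.5821, 0.0418, 0.0992]
tool_rot: [[-0.906, -0.424, -0.007], [-0.424, 0.906, -0.003], [0.008, -0.0, -1.0]]
ft_force: [0.9, 0.6, 0.6]
grip_width: 0.085
```

Emit:
apply_moves(
  motion=[
    {"tx": 0.22, "ty": -0.47, "tz": 0, "turn": 0, "jaw": 1},
    {"tx": 0.46, "ty": -0.95, "tz": 0, "turn": 0, "jaw": 1},
    {"tx": 0.71, "ty": -1.45, "tz": 0, "turn": 0, "jaw": 1},
    {"tx": 1.0, "ty": -1.98, "tz": 0, "turn": 0, "jaw": 1},
    {"tx": 1.26, "ty": -2.43, "tz": 0, "turn": 0, "jaw": 1},
  ],
)

```text
time_s: 23.55
position: [0.5809, 0.0138, 0.0993]
tool_rot: [[-0.906, -0.424, -0.007], [-0.424, 0.906, -0.003], [0.008, 0.0, -1.0]]
ft_force: [-0.0, 1.5, 0.6]
grip_width: 0.0853
```

```bash
python3 - <<'E'
from kp import *
krows([[52,47,42,37,32],[27,22,17,12,8]])
im,d=get_image('side'); save('k1.png',im[110:330,200:440].repeat(2,0).repeat(2,1))
E
```

```text
now t=23.55 [  1.5 121.   99.3] -150.0 tilt [-0.007 -0.003 -1.   ] F [-0.1  1.5  0.6] M [ 0.22 -0.03  0.06] w 0.0853 q [ -10.   33.   81.   -0.   66. -125.]
[52, 47, 42, 37, 32] [ 11.5 104.3  98. ]
[{"tx": 0.18, "ty": -0.30, "tz": 0.13, "turn": -0.0, "jaw": 1}, {"tx": 0.26, "ty": -0.73, "tz": 0.13, "turn": -0.0, "jaw": 1}, {"tx": 0.24, "ty": -1.15, "tz": 0.13, "turn": -0.0, "jaw": 1}, {"tx": 0.14, "ty": -1.56, "tz": 0.13, "turn": -0.0, "jaw": 1}, {"tx": -0.03, "ty": -1.94, "tz": 0.13, "turn": -0.0, "jaw": 1}]
[27, 22, 17, 12, 8] [30.1 98.6 98. ]
[{"tx": -0.21, "ty": -0.36, "tz": -0.00, "turn": 0.0, "jaw": 1}, {"tx": -0.47, "ty": -0.68, "tz": -0.00, "turn": 0.0, "jaw": 1}, {"tx": -0.75, "ty": -0.98, "tz": -0.00, "turn": 0.0, "jaw": 1}, {"tx": -1.06, "ty": -1.24, "tz": -0.00, "turn": 0.0, "jaw": 1}, {"tx": -1.32, "ty": -1.43, "tz": -0.00, "turn": 0.0, "jaw": 1}]
```

View pics/k1.png

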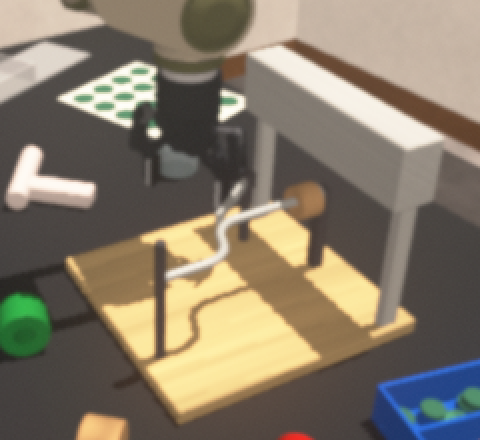

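Emit:
apply_moves(
  motion=[
    {"tx": 0.18, "ty": -0.3, "tz": 0.1, "turn": 0, "jaw": 1},
    {"tx": 0.26, "ty": -0.73, "tz": 0.1, "turn": 0, "jaw": 1},
    {"tx": 0.24, "ty": -1.15, "tz": 0.1, "turn": 0, "jaw": 1},
    {"tx": 0.14, "ty": -1.56, "tz": 0.1, "turn": 0, "jaw": 1},
    {"tx": -0.03, "ty": -1.94, "tz": 0.1, "turn": 0, "jaw": 1},
  ],
)

```text
time_s: 24.02
position: [0.5895, -0.0048, 0.0982]
tool_rot: [[-0.906, -0.423, -0.008], [-0.423, 0.906, -0.004], [0.008, -0.0, -1.0]]
ft_force: [-0.8, 0.6, -0.3]
grip_width: 0.0856
```

Emit:
apply_moves(
  motion=[
    {"tx": -0.21, "ty": -0.36, "tz": 0, "turn": 0, "jaw": 1},
    {"tx": -0.47, "ty": -0.68, "tz": 0, "turn": 0, "jaw": 1},
    {"tx": -0.75, "ty": -0.98, "tz": 0, "turn": 0, "jaw": 1},
    {"tx": -1.06, "ty": -1.24, "tz": 0, "turn": 0, "jaw": 1},
    {"tx": -1.32, "ty": -1.43, "tz": 0, "turn": 0, "jaw": 1},
  ],
)

```text
time_s: 24.43
position: [0.6079, -0.0124, 0.098]
tool_rot: [[-0.906, -0.423, -0.008], [-0.423, 0.906, -0.004], [0.008, -0.0, -1.0]]
ft_force: [-2.1, 0.1, -0.1]
grip_width: 0.0857
```

```bash
python3 - <<'E'
from kp import *
krows([[6,4,2,2,2]])
for n in('side','wrist','top'):
    im,d,W,c=cloud(n); S=toS(W); hsv=cv2.cvtColor(im,cv2.COLOR_RGB2HSV)
    X,Y,Z=S[...,0],S[...,1],S[...,2]
    q=S[(Z>96)&(Z<113)&(X<84)&(X>50)&(Y>-3)&(Y<50)&(hsv[...,1]<80)]
    if len(q)>5: print(n,len(q),q.mean(0).round(1),cv2.fitLine(q[:,:2].astype(np.float32),2,0,.01,.01).ravel().round(3))
E
```

```text
now t=24.43 [30.7 97.2 98. ] -150.1 tilt [-0.008 -0.004 -1.   ] F [-2.1 -0.1 -0.1] M [-0.11  0.23 -0.09] w 0.0857 q [ -12.   36.   77.   -0.   68. -127.]
[6, 4, 2, 2, 2] [34.8 98.6 98. ]
[{"tx": -0.15, "ty": 0.07, "tz": 0.00, "turn": -0.1, "jaw": 1}, {"tx": -0.29, "ty": -0.01, "tz": 0.00, "turn": -0.1, "jaw": 1}, {"tx": -0.43, "ty": -0.08, "tz": 0.00, "turn": -0.1, "jaw": 1}, {"tx": -0.43, "ty": -0.08, "tz": 0.00, "turn": -0.1, "jaw": 1}, {"tx": -0.43, "ty": -0.08, "tz": 0.00, "turn": -0.1, "jaw": 1}]
side 35 [ 59.7  28.3 108.8] [ 5.7000e-02 -9.9800e-01  5.9697e+01  2.8296e+01]
wrist 1671 [ 62.3  29.6 107.7] [ 0.073 -0.997 62.313 29.646]
```

Emit:
apply_moves(
  motion=[
    {"tx": -0.15, "ty": 0.05, "tz": 0, "turn": 0, "jaw": 1},
    {"tx": -0.29, "ty": 0, "tz": 0, "turn": 0, "jaw": 1},
    {"tx": -0.43, "ty": -0.08, "tz": 0, "turn": 0, "jaw": 1},
    {"tx": -0.43, "ty": -0.08, "tz": 0, "turn": 0, "jaw": 1},
  ],
)

```text
time_s: 24.92
position: [0.6123, -0.011, 0.098]
tool_rot: [[-0.906, -0.423, -0.007], [-0.423, 0.906, -0.004], [0.008, -0.0, -1.0]]
ft_force: [-1.0, 0.2, -0.0]
grip_width: 0.0853
```

Emit:
apply_moves(
  motion=[
    {"tx": -0.09, "ty": -0.05, "tz": 0, "turn": 0, "jaw": 1},
    {"tx": -0.17, "ty": -0.1, "tz": 0, "turn": 0, "jaw": 1},
    {"tx": -0.17, "ty": -0.1, "tz": 0, "turn": 0, "jaw": 1},
  ],
)

```text
time_s: 25.17
position: [0.6144, -0.0113, 0.098]
tool_rot: [[-0.906, -0.423, -0.007], [-0.423, 0.906, -0.004], [0.008, -0.001, -1.0]]
ft_force: [-1.5, 0.0, 0.9]
grip_width: 0.0854
```

```bash
python3 - <<'E'
from kp import *
plan([])
E
```

```text
now t=25.17 [37.1 98.9 98. ] -150.1 tilt [-0.007 -0.004 -1.   ] F [-1.5 -0.1  0.9] M [-0.06  0.13 -0.05] w 0.0854 q [ -12.   36.   76.   -0.   69. -127.]
```

Emit:
apply_moves(
  motion=[
    {"tx": -0.09, "ty": -0.05, "tz": 0, "turn": 0, "jaw": 1},
    {"tx": -0.12, "ty": -0.07, "tz": 0, "turn": 0, "jaw": 1},
    {"tx": -0.12, "ty": -0.07, "tz": 0, "turn": 0, "jaw": 1},
  ],
)

```text
time_s: 25.42
position: [0.6159, -0.0114, 0.098]
tool_rot: [[-0.906, -0.423, -0.007], [-0.423, 0.906, -0.004], [0.008, -0.001, -1.0]]
ft_force: [-0.9, -0.8, -0.3]
grip_width: 0.0855
```

```bash
python3 - <<'E'
from kp import *
plan([])
for n in('side','top'):
    im,d,W,c=cloud(n); S=toS(W); hsv=cv2.cvtColor(im,cv2.COLOR_RGB2HSV)
    X,Y,Z=S[...,0],S[...,1],S[...,2]
    q=S[(Z>96)&(Z<113)&(X<84)&(X>50)&(Y>0)&(Y<40)&(hsv[...,1]<80)]
    if len(q)>3: print(n,len(q),q.mean(0).round(1))
E
```

```text
now t=25.42 [38.6 98.8 98. ] -150.1 tilt [-0.007 -0.004 -1.   ] F [-0.8 -0.9 -0.3] M [-0.16  0.13 -0.06] w 0.0855 q [ -12.   36.   75.   -0.   69. -127.]
side 31 [ 74.5  13.8 108.2]
```

Nearly shut. I'm pushing on in small steps until I feel the end stop.

Emit:
apply_moves(
  motion=[
    {"tx": -0.09, "ty": -0.05, "tz": 0, "turn": 0, "jaw": 1},
    {"tx": -0.09, "ty": -0.05, "tz": 0, "turn": 0, "jaw": 1},
    {"tx": -0.09, "ty": -0.05, "tz": 0, "turn": 0, "jaw": 1},
  ],
)

```text
time_s: 25.77
position: [0.6167, -0.0114, 0.098]
tool_rot: [[-0.906, -0.423, -0.007], [-0.423, 0.906, -0.004], [0.008, -0.0, -1.0]]
ft_force: [-2.4, -1.0, 0.8]
grip_width: 0.0849
```

```bash
python3 - <<'E'
from kp import *
plan([])
E
```

```text
now t=25.77 [39.4 98.9 98. ] -150.1 tilt [-0.007 -0.004 -1.   ] F [-2.3 -1.2  0.8] M [-0.13  0.33 -0.1 ] w 0.0849 q [ -12.   36.   75.   -0.   69. -127.]
```

Emit:
apply_moves(
  motion=[
    {"tx": -0.09, "ty": -0.05, "tz": 0, "turn": 0, "jaw": 1},
    {"tx": -0.09, "ty": -0.05, "tz": 0, "turn": 0, "jaw": 1},
    {"tx": -0.09, "ty": -0.05, "tz": 0, "turn": 0, "jaw": 1},
  ],
)

```text
time_s: 26.02
position: [0.617, -0.0115, 0.098]
tool_rot: [[-0.906, -0.423, -0.009], [-0.423, 0.906, -0.004], [0.01, 0.001, -1.0]]
ft_force: [-6.4, -1.1, 2.5]
grip_width: 0.0856
```

```bash
python3 - <<'E'
from kp import *
plan([])
E
```

```text
now t=26.02 [39.7 98.9 98. ] -150.1 tilt [-0.009 -0.004 -1.   ] F [-6.3 -1.6  2.5] M [-0.27  0.91 -0.25] w 0.0856 q [ -12.   36.   75.   -0.   69. -127.]
```

Emit:
apply_moves(
  motion=[
    {"tx": -0.09, "ty": -0.05, "tz": 0, "turn": 0, "jaw": 1},
    {"tx": -0.09, "ty": -0.05, "tz": 0, "turn": 0, "jaw": 1},
    {"tx": -0.09, "ty": -0.05, "tz": 0, "turn": 0, "jaw": 1},
  ],
)

```text
time_s: 26.27
position: [0.617, -0.0115, 0.098]
tool_rot: [[-0.906, -0.423, -0.012], [-0.423, 0.906, -0.003], [0.012, 0.002, -1.0]]
ft_force: [-7.9, -0.7, 3.6]
grip_width: 0.0853
```

```bash
python3 - <<'E'
from kp import *
plan([])
E
```

```text
now t=26.27 [39.7 98.9 98. ] -150.1 tilt [-0.012 -0.003 -1.   ] F [-7.8 -1.4  3.6] M [-0.23  1.05 -0.36] w 0.0853 q [ -12.   36.   75.   -0.   69. -127.]
```

The keeper is stopped hard: about 8 N at finger height with no further motion. Backing off and up, then a final look.

Emit:
apply_moves(
  motion=[
    {"tx": 0.4, "ty": 0.23, "tz": 0, "turn": 0, "jaw": 1},
    {"tx": 1.5, "ty": 0.87, "tz": 0, "turn": 0, "jaw": 1},
    {"tx": 3, "ty": 1.73, "tz": 0, "turn": 0, "jaw": 1},
    {"tx": 4, "ty": 2.3, "tz": -2, "turn": 0, "jaw": 1},
    {"tx": 4.5, "ty": 2.6, "tz": -5, "turn": 0, "jaw": 1},
  ],
)

```text
time_s: 26.68
position: [0.5636, -0.0062, 0.1469]
tool_rot: [[-0.906, -0.423, -0.017], [-0.423, 0.906, -0.002], [0.016, 0.006, -1.0]]
ft_force: [-0.1, -0.6, 0.5]
grip_width: 0.0853
```

Emit:
apply_moves(
  motion=[
    {"tx": 1, "ty": 1.5, "tz": -3, "turn": 0, "jaw": 1},
    {"tx": 2, "ty": 3, "tz": -6, "turn": 0, "jaw": 1},
    {"tx": 3, "ty": 5, "tz": -8, "turn": 0, "jaw": 1},
    {"tx": 4, "ty": 6, "tz": -9, "turn": 0, "jaw": 1},
    {"tx": 4, "ty": 6, "tz": -9, "turn": 0, "jaw": 1},
  ],
)

```text
time_s: 27.1
position: [0.5026, 0.0326, 0.2408]
tool_rot: [[-0.905, -0.425, -0.012], [-0.425, 0.905, -0.002], [0.011, 0.003, -1.0]]
ft_force: [0.3, -0.4, 0.8]
grip_width: 0.0851
```

```bash
python3 - <<'E'
from kp import *
plan([]); out=[]
for n in('side','top'):
    im,d,W,c=cloud(n); S=toS(W); hsv=cv2.cvtColor(im,cv2.COLOR_RGB2HSV)
    X,Y,Z=S[...,0],S[...,1],S[...,2]
    m=(abs(X-92)<30)&(abs(Y-15.5)<23)&(Z>97)&(Z<145)&(hsv[...,1]>80)
    p=S[m];print(n,len(p),np.percentile(p,[1,3,50,97,99],axis=0)[:,0].round(1).tolist() if len(p) else 0)
    q=p[(p[:,0]<90)&(abs(p[:,2]-117)<12)&(abs(p[:,1]-15.5)<14)]
    if len(q): print('  rear',len(q),np.median(q[:,0]).round(1))
    q=S[(Z>97)&(Z<113)&(X<90)&(X>40)&(Y>22)&(Y<85)&(hsv[...,1]<80)]
    if len(q)>5: print('keeper',len(q),q.mean(0).round(1),cv2.fitLine(q[:,:2].astype(np.float32),2,0,.01,.01).ravel().round(3))
    a,b=(110,230) if n=='side' else (90,200); out.append(cv2.resize(im[a:a+170,b:b+170],(390,390),interpolation=cv2.INTER_CUBIC))
save('fin.png',np.hstack(out))
E
```

```text
now t=27.10 [-78.1 133.  240.8] -150.0 tilt [-0.012 -0.002 -1.   ] F [ 0.3 -0.4  0.8] M [-0.   -0.02  0.01] w 0.0851 q [ -10.   18.   82.   -0.   81. -125.]
side 272 [73.4, 75.0, 90.5, 113.0, 119.7]
  rear 29 83.0
keeper 57 [ 74.6  60.8 107.2] [ 2.6000e-02 -1.0000e+00  7.4612e+01  6.0795e+01]
top 208 [83.0, 83.8, 95.0, 110.6, 111.9]
  rear 25 84.6
```

View pics/fin.png

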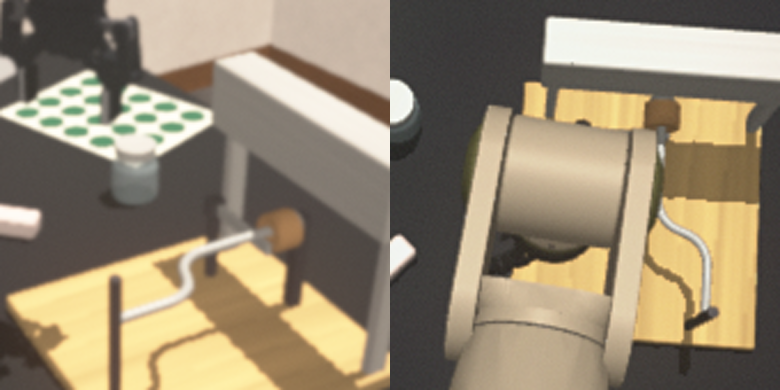

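```bash
python3 -c "
from h import *
print(close_job())"
```

```text
the job is handed in; nothing more can be done
None
```

The bead is home against the stop disc, the keeper is shut behind it, and the job is handed in at about 27 s of the 67 s allowed. The gripper was well clear and touching nothing.

**How it went:** I gripped the bead and carried it round both bends with almost no force. The moves can't tilt the tool, so I let go after the second bend. I then pushed the bead to the stop from behind, using the corner of an opened finger over the rod. With the bead home, I swung the keeper from open to shut with the finger's back.

**Last checks:**
- **Bead:** the final push met about 5 N, and the moment put the contact at bead height. The bead's rear face then measured 82.3 mm (side) and 84.5 mm (top), against 82.2 mm expected. After the keeper was shut it read 83.0 and 84.6 mm.
- **Keeper:** it stopped dead at about 8 N, with its near face at 74.6 mm against 74.2 mm expected. The fitted direction was about 1.5° off from fully shut, which I took as camera noise. The top camera's view of it was blocked by the arm.
- **Bystanders:** the arm did not go near the tray, jar or glue gun, but I did not measure their positions again at the end.

**One disagreement:** the first push stopped at about 7 N with a moment that pointed to the gripper's knuckle lightly touching the lamp bar's edge. I checked the sensor by touching the rod, changed the tool's angle and pushed again. The bead then moved about 0.6 mm further to its final position.

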